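# Unload the burn-in bay

### The arm

A 7-joint arm with a two-finger parallel gripper is mounted at the origin on the work surface. World frame = base frame: x ahead of the robot, y to its left, z up, the work surface at z = 0. Lengths are in m, angles in rad, forces in N, time in s.
With the tool pointing down it reaches from about 0.425 to 0.925 m from the base axis. Payload 6.8 kg.
Tool frame: the origin (TCP) lies midway between the tips of the shut fingers; the grasp point (between the pads) lies 19 mm behind it (bot.pinch_z is the distance from the TCP to the grasp point, in m); z points along the fingers, y is the line along which they close (so a half turn about z gives the same grasp; the last joint's range is limited). The gripper opens to 85 mm and grips with 20 to 120 N. Pads are 22 mm wide; open, the fingers measure 114 mm over their backs; the gripper's body (76 mm by 85 mm) begins 54 mm behind the grasp point. The pads swing forward as they close: fully open they stand 13 mm farther back than shut.
Start: joints at [-1.243, 0.477, 0.022, 1.555, -0.011, 1.109, -0.083], TCP at [0.285, 0.612, 0.231] pointing down, gripper open.
Joint ranges: [-2.96, 2.96], [-0.34, 2.1], [-1.41, 1.46], [0.24, 2.44], [-1.37, 4.51], [0.17, 1.92], [-2.96, 2.96]. Speed limits (rad/s): [2.39, 2.39, 3.14, 3.14, 3.14, 3.14, 3.14].

### API

Orientations are given as a unit quaternion [w, x, y, z].
In Python, from station import bot, imaging gives the robot as it stands. The module is installed in compiled form; this text tells all that it offers.
- The arm moves only by the tool carry_out, never from a script. Its argument "targets" is a list of rows, each a list of 5 numbers: the shift along the tool's x, y, z in cm, then the turn about the tool's z in degrees, then the opening, from -1 (shut) to 1 (fully open). In form: [[x, y, z, yaw, gripper], ...]. A call has 1 to 12 rows; each row shifts and turns the commanded pose from where the row before left it, along the tool's axes as they then stand; what a row does not reach is not made up. A row lasts 1/10 s, in which the tool goes at most 50 mm and 8.59 degrees, less where a joint would pass 70% of its speed; a pose out of reach is approached as far as the arm can. A call is refused whole if a number of a shift passes 5 or a number of a turn 8.59, either way. A call with a gripper value outside its range is refused whole. The fingers move at their own pace and stop on an object; "force" is the grip in N (left out, the last holds). Time passes only in rows, so rows that do not move let the fingers close. It gives the time, the measured TCP pose, the force, the opening and the grip force at its end, in the units of the state.
- bot.get_obs(): the state, without advancing time (a new reading comes with each control period).
- imaging.read_camera(name): name is "scene" or "top"; returns the picture (384x512x3 uint8, red, green, blue); there is no depth.
- imaging.calibration(name): a dict with "fx", "fy", "cx", "cy" (pixels), "k1" (the pictures are not rectified: a ray, as slopes to the right and down, at radius r is drawn at 1 + k1 r^2 times it, then the intrinsics apply), "extrinsics" (4x4, takes a point from world to camera coordinates). Camera axes: x right, y up, looking along -z (the intrinsics and any distortion apply to the point x, -y, -z); pixel columns grow to the right and rows downward; lengths in m; the calibration is good to about 2 mm. A picture is of the moment at which its call begins. calibration takes no time and is no camera call.
- bot.hand_in(): hands the job in; it is judged then, once.
The state is a dict: "t": time; "q": joint angles; "joint_vel": joint speeds; "joint_torque": joint torques, N m; "eef_pos": TCP position; "tool_rot": TCP orientation; "contact_force": force on the tool from outside, world axes, zero at the start; "torque": the same for the moment, N m; "gripper_width": opening from 0.0 (shut) to 1.0 (fully open); "grasp_force": force on a finger pad.
Only numpy, scipy, OpenCV 4.12 (cv2) and the standard library are available. Lean on these libraries where they do the work, as an engineer would, in place of code of your own. Each camera call takes 0.05 s, during which the arm holds its last target. There are 200 camera calls.

### The job

The burn-in test is over: swing the bay's door wide open, lift the hold-down bar off and hang it by its handle across both prongs of the double hook. Slide every circuit board straight up out of its slot and stand it in a slot of the transport carrier, one board to a slot and fully down. With the bay empty, shut the door all the way; do not disturb the spray can, the meter or the screwdriver.

Things in the scene. Friction and masses are not known exactly. Their poses are not given: they have to be found in the camera images.
- bay: Fixed burn-in bay, base 200 (x) x 150 (y) mm, 12 mm thick; origin: centre of its underside. Black combs at y = +-61 mm, tops 70 mm up, make four upright slots 7 mm wide at x = -67.5, -22.5, 22.5, 67.5 mm; boards stand in them on the base, along y. Grey supply unit 130 mm high at y = -75 to -164 mm. The front faces +y, behind the door.
- door (a joint): White door on the bay's +y face, 200 wide, from 47 to 150 mm above the table, hinge at its +x end. 0 shut, to 1.7 rad: the free end swings out to +y, then towards +x (clockwise from above). Stays where left (friction 0.2 N m). Its top edge is folded back as a hood 70 mm deep, top 150 mm up, barring the boards' way up; clear of them past 1.2 rad.
- door_handle (a point): Point on the door's pull, an upright steel bar 14 mm in diameter, 45 mm (axis) off the door's face, on a bracket with its top 106 mm above the table; the bar's free upper end is at 165 mm. The point is on the bar's axis, 15 mm below its top, 165 mm along the door from the hinge. Axes: x along the door towards the hinge, y outward.
- door_hinge (a point): Point on the door's upright hinge axis, 150 mm above the table; fixed to the bay.
- carrier: Loose transport carrier, 1.5 kg, grey and black plastic, 224 (x) x 150 (y) mm; origin: centre of its underside. Floor 10 mm thick. Two combs at y = +-60 mm, tops 62 mm up, make four upright slots 10 mm wide at x = -78, -26, 26, 78 mm, running along y, 138 mm between the end walls. Empty at the start.
- holddown: Loose hold-down bar, 0.25 kg: flat aluminium bar 212 (x) x 24 (y) x 6 (z) mm with a steel bail handle standing on it. Origin: centre of its underside. It starts lying on two posts of the bay (129 mm above the table), 38 mm to -y of the bay's centre, 2 mm above the boards, so that no board comes out until it is lifted off.
- holddown_grip (a point): Middle of the top bar of the hold-down's handle, 60 mm above its underside. The handle is an upright hoop in the bar's x-z plane: round bar 10 mm in diameter, legs at x = +-50 mm, clear opening 90 wide x 49 mm high. Axes as the hold-down's.
- stand: Fixed stand with a double hook; base 160 x 100 mm, origin: centre of its underside. Two round prongs 8 mm in diameter at x = +-32 mm, axis 200 mm up, run from a crossbar at y = 0 level to -y, end at y = -94 mm, where the tips turn up to 218 mm. The handle's top bar is meant to lie across both prongs, the gripper between them. Nothing stands higher than 208 mm but the tips.
- board0: Circuit board in a slot of the bay (absent in some runs), about 0.2 kg: green panel 4 (x) x 120 (y) x 102 (z) mm, along its upper edge an aluminium rail 10 thick, 120 long, 14 high, top 115 mm above the origin. Parts stand out 9 mm on its +x side, 20 mm or more below the rail. Origin: middle of its lower edge; x normal to the board, z up.
- board1: Circuit board in a slot of the bay (absent in some runs), about 0.2 kg: green panel 4 (x) x 120 (y) x 102 (z) mm, along its upper edge an aluminium rail 10 thick, 120 long, 14 high, top 115 mm above the origin. Parts stand out 9 mm on its +x side, 20 mm or more below the rail. Origin: middle of its lower edge; x normal to the board, z up.
- board2: Circuit board in a slot of the bay (absent in some runs), about 0.2 kg: green panel 4 (x) x 120 (y) x 102 (z) mm, along its upper edge an aluminium rail 10 thick, 120 long, 14 high, top 115 mm above the origin. Parts stand out 9 mm on its +x side, 20 mm or more below the rail. Origin: middle of its lower edge; x normal to the board, z up.
- board3: Circuit board in a slot of the bay (absent in some runs), about 0.2 kg: green panel 4 (x) x 120 (y) x 102 (z) mm, along its upper edge an aluminium rail 10 thick, 120 long, 14 high, top 115 mm above the origin. Parts stand out 9 mm on its +x side, 20 mm or more below the rail. Origin: middle of its lower edge; x normal to the board, z up.
- spray: Bystander: upright white spray can, 56 mm diameter, 170 mm high; origin at the underside.
- meter: Bystander: yellow hand multimeter lying flat, 140 x 70 x 32 mm; origin at the underside.
- driver: Bystander: screwdriver lying on the bench; origin near its middle.

How it is judged:
By the outcome, as a careful person would: the job done as asked, in the order asked, and still so for the second after the job is handed in, with the robot touching nothing.
Of board0, board1, board2, board3 only 2 to 4 are there at a start; the rules pass over those that are not, and their reading is None.
At some moment in a run one of carrier may be knocked a few centimetres aside while the robot is not near it.
Once in a run the grip may slacken for a moment while it holds something.
It also fails if it takes over 210 s, if anything falls off the work surface, if the arm or the gripper's body presses on something with over 40 N, if the wrist force passes 120 N, or if a joint passes its speed limit or range.

## Working session

There is one attempt and no reset: what is moved stays moved. The work goes in short steps, Python scripts to look and compute and a tool call to move; the robot and the scene stay as the last step left them, time stands still between calls to the robot, and variables do not carry over. Pictures are saved under pics/ and viewed, at most 14 in all, crops included, and the job is handed in when it is done.

Besides the shell and the picture viewer there is one more tool, called after "Emit:" as name([rows], argument=value, ...), one row to a line, values as JSON. carry_out: Moves the arm, as the interface text tells. Its arguments: {"type":"object","properties":{"targets":{"type":"array"},"force":{"type":"number"}},"required":["targets"]}

```bash
mkdir -p pics; ls
python3 - <<'E'
from station import bot, imaging
import cv2
o=bot.get_obs()
for k,v in o.items(): print(k,v)
print(bot.pinch_z)
for n in("scene","top"):
    im=imaging.read_camera(n); cv2.imwrite(f"pics/{n}0.png",cv2.resize(im[:,:,::-1],(800,600),interpolation=cv2.INTER_CUBIC)); cv2.imwrite(f"raw_{n}.png",im[:,:,::-1])
    print(n,imaging.calibration(n))
E
```

```text
pics
t 0.0
q [-1.24306352  0.47777608  0.02234315  1.55643629 -0.01149304  1.10930606
 -0.08313392]
joint_vel [ 0.00132465 -0.00045817 -0.000622   -0.00066057 -0.00084923 -0.00103103
  0.00090045]
joint_torque [ 1.38913429e-04 -5.96446502e+01  1.60784382e+00 -2.81194371e+01
  1.24342006e-02  9.24818247e-03 -5.29479180e-06]
eef_pos [0.28473136 0.61136194 0.23034829]
tool_rot [-1.25070228e-04  2.16201591e-01  9.76348331e-01 -8.90014566e-04]
contact_force [-0.46313037 -0.52688724  0.54815385]
torque [-0.05762124 -0.0220612   0.02692931]
grasp_force 0.0
gripper_width 1.0026888915752683
0.0187
scene {'fx': 370.8050265614495, 'fy': 370.8050265614495, 'cx': 257.87102487550754, 'cy': 194.32117434235923, 'k1': -0.03607724364022541, 'extrinsics': array([[ 0.77825498,  0.62794698,  0.00133137, -0.52953081],
       [-0.54189926,  0.67053626,  0.50668168,  0.21893562],
       [ 0.3172765 , -0.39504901,  0.86213219, -1.29720064],
       [ 0.        ,  0.        ,  0.        ,  1.        ]])}
top {'fx': 396.5505142340591, 'fy': 396.5505142340591, 'cx': 247.9868018667183, 'cy': 188.56048201182733, 'k1': 0.032892348075445894, 'extrinsics': array([[ 0.01571981, -0.99986288,  0.0052069 ,  0.04918964],
       [ 0.99339771,  0.0162096 ,  0.11357037, -0.60289766],
       [-0.1136392 ,  0.00338722,  0.99351631, -1.0657924 ],
       [ 0.        ,  0.        ,  0.        ,  1.        ]])}
```

View pics/scene0.png

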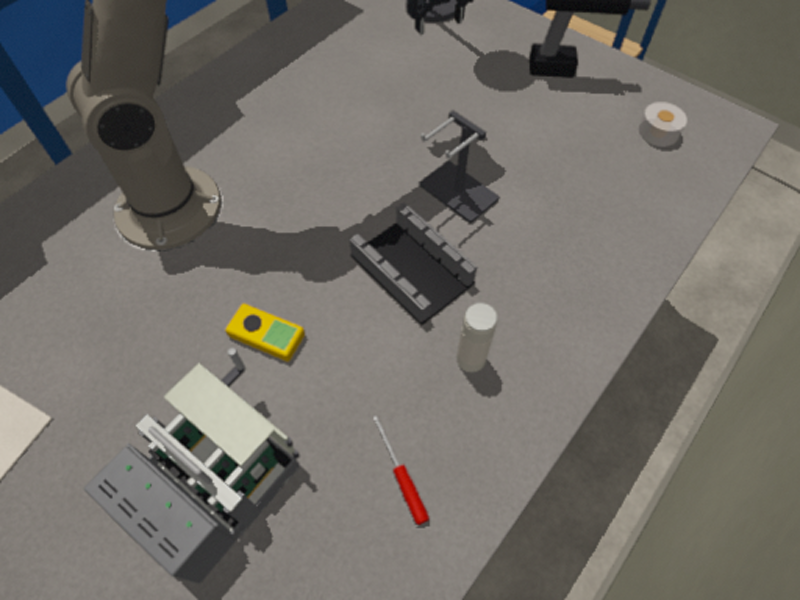

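View pics/top0.png

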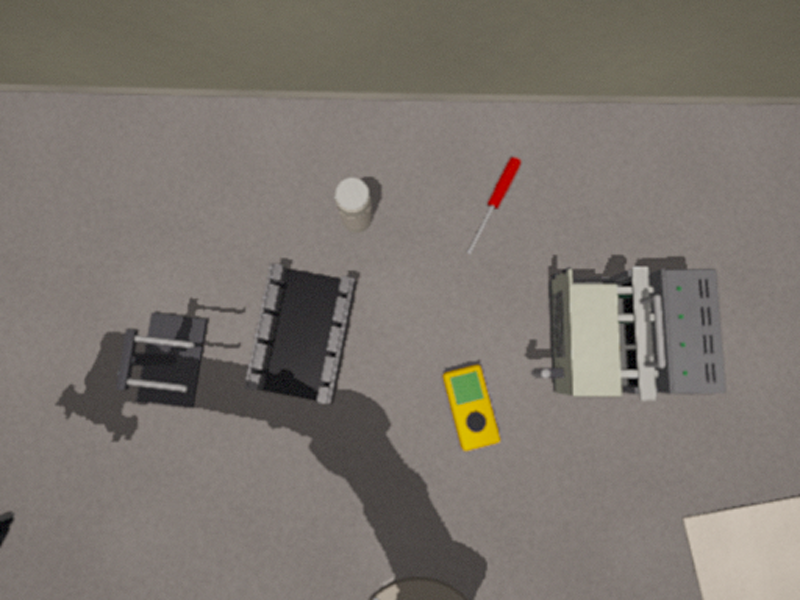

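```bash
cat > h.py <<'E'
import numpy as np, cv2
from station import bot, imaging
C={n:imaging.calibration(n) for n in("scene","top")}
def und(n,uv):
    c=C[n]; d=np.array([(uv[0]-c["cx"])/c["fx"],(uv[1]-c["cy"])/c["fy"]]); s=d.copy()
    for _ in range(20): s=d/(1+c["k1"]*(s@s))
    return s
def ray(n,uv):
    s=und(n,uv); E=C[n]["extrinsics"]; R,t=E[:3,:3],E[:3,3]
    d=R.T@np.array([s[0],-s[1],-1]); return -R.T@t, d/np.linalg.norm(d)
def onz(n,uv,z):
    o,d=ray(n,uv); return o+d*(z-o[2])/d[2]
def tri(us,ut):
    A=np.zeros((3,3));b=np.zeros(3);L=[]
    for n,u in(("scene",us),("top",ut)):
        o,d=ray(n,u);P=np.eye(3)-np.outer(d,d);A+=P;b+=P@o;L.append((P,o))
    p=np.linalg.solve(A,b); return p,max(np.linalg.norm(P@(p-o)) for P,o in L)
def proj(n,p):
    c=C[n];q=c["extrinsics"]@np.append(p,1);s=np.array([q[0],-q[1]])/-q[2];s=s*(1+c["k1"]*(s@s))
    return np.array([s[0]*c["fx"]+c["cx"],s[1]*c["fy"]+c["cy"]])
def crop(im,x,y,w,h,k,step=10):
    "RGB crop enlarged k times with pixel ticks"
    c=cv2.resize(im[y:y+h,x:x+w],None,fx=k,fy=k,interpolation=cv2.INTER_CUBIC)[:,:,::-1].copy()
    for i in range(0,w,step):
        cv2.line(c,(i*k,0),(i*k,6),(0,0,255),1)
        if i%20==0: cv2.putText(c,str(x+i),(i*k+2,16),0,.35,(0,0,255),1)
    for j in range(0,h,step):
        cv2.line(c,(0,j*k),(6,j*k),(0,0,255),1)
        if j%20==0 and j: cv2.putText(c,str(y+j),(8,j*k+4),0,.35,(0,0,255),1)
    return c
E
python3 - <<'E'
from h import *
T=cv2.imread("raw_top.png")[:,:,::-1];S=cv2.imread("raw_scene.png")[:,:,::-1]
cv2.imwrite("pics/c1.png",crop(T,330,160,140,104,5)[:,:790])
cv2.imwrite("pics/c2.png",crop(S,50,215,150,110,5))
cv2.imwrite("pics/c3.png",crop(T,70,160,160,104,5))
cv2.imwrite("pics/c4.png",crop(S,215,65,110,120,5))
E
```

```text
(no output)
```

View pics/c1.png

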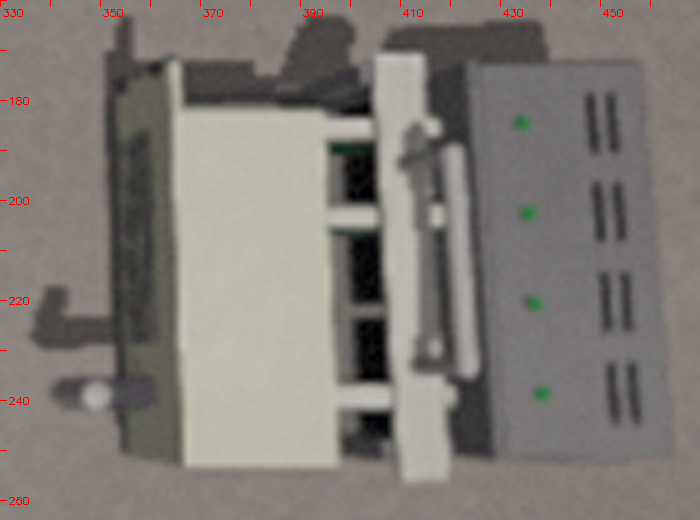

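View pics/c2.png

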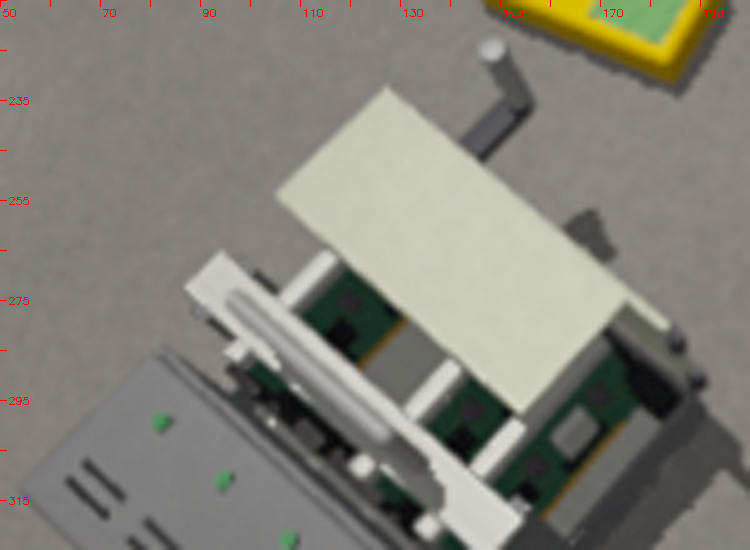

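View pics/c3.png

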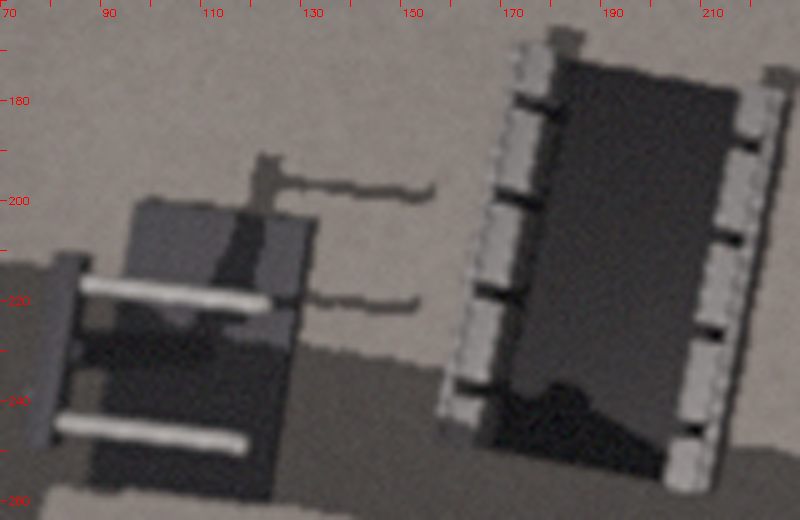

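View pics/c4.png

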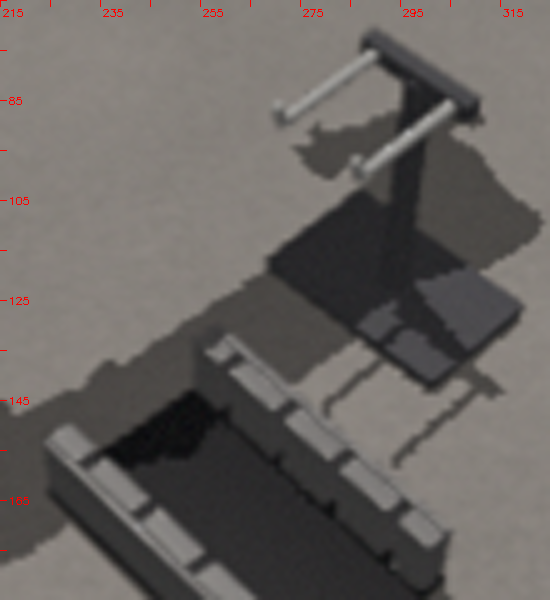

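Run:
```python
from h import *
np.set_printoptions(precision=4,suppress=True)
def P(l,*a): p,e=tri(*a); print(l,p,"err mm",round(e*1e3,1))
P("doorhandle top",(148.2,225),(349.2,239))
P("hood free outer",(127.5,232.3),(367,253))
P("hood free inner",(105.3,253.5),(397.8,253))
P("hood hinge inner",(154.5,297.5),(395,182))
P("hood hinge outer",(174.8,276),(366.5,181.5))
P("hd bar near outer",(94.3,265.5),(410,256)) 
P("hd bar far end outer corner",(154.5,319),(405,170.5))
P("hd handle near end",(97,274),(424.5,235))
P("hd handle far end",(128,303),(421,189))
for n,u in(("rail a",(185,)),("b",(203.3,)),("c",(239.3,))): print(n,onz("top",(400,u[0]),.127))
for l in ((404.8,171),(412,171),(415,170.5),(410,256),(419.5,255.5)): print("bar z.135",onz("top",l,.135))
L=[(177,180.6),(173,199.4),(169,218.6),(165,237.3)];R=[(219.4,188.6),(215.4,207.6),(211.6,226),(208,245.6)]
l=np.array([onz("top",u,.062) for u in L]);r=np.array([onz("top",u,.062) for u in R])
print(l,r,(l+r)/2); d=(l-r); print(np.degrees(np.arctan2(d[:,1],d[:,0])))
print("carrier centre",(l+r).mean(0)/2,np.linalg.norm(d,axis=1))
P("prong1 tip far(+x)",(269.8,88),(122.5,220.5));P("prong2 tip",(286.5,98.5),(118,249))
P("prong1 root",(290,75.5),(86.5,216.5));P("prong2 root",(304.5,86),(81.5,244.5))
P("stand base corner",(300.8,141.8),(132.5,203.5))
```

```text
doorhandle top [ 0.4702 -0.1851  0.162 ] err mm 2.0
hood free outer [ 0.4372 -0.2306  0.1497] err mm 2.2
hood free inner [ 0.4388 -0.3041  0.1512] err mm 2.5
hood hinge inner [ 0.6127 -0.3022  0.1507] err mm 2.9
hood hinge outer [ 0.6124 -0.2344  0.1472] err mm 1.3
hd bar near outer [ 0.4311 -0.3413  0.1317] err mm 2.2
hd bar far end outer corner [ 0.6438 -0.335   0.1348] err mm 1.6
hd handle near end [ 0.4842 -0.3511  0.1894] err mm 4.3
hd handle far end [ 0.5913 -0.3486  0.1894] err mm 2.5
rail a [ 0.6068 -0.3259  0.127 ]
b [ 0.5603 -0.3246  0.127 ]
c [ 0.4703 -0.3219  0.127 ]
bar z.135 [ 0.6416 -0.3357  0.135 ]
bar z.135 [ 0.6418 -0.3537  0.135 ]
bar z.135 [ 0.6432 -0.3613  0.135 ]
bar z.135 [ 0.4301 -0.3419  0.135 ]
bar z.135 [ 0.4317 -0.3651  0.135 ]
[[0.6174 0.2512 0.062 ]
 [0.5662 0.2601 0.062 ]
 [0.5146 0.2688 0.062 ]
 [0.4649 0.2774 0.062 ]] [[0.5975 0.1362 0.062 ]
 [0.5459 0.1457 0.062 ]
 [0.4966 0.1546 0.062 ]
 [0.4447 0.1627 0.062 ]] [[0.6074 0.1937 0.062 ]
 [0.5561 0.2029 0.062 ]
 [0.5056 0.2117 0.062 ]
 [0.4548 0.2201 0.062 ]]
[80.187  79.9483 81.0535 80.0138]
carrier centre [0.531  0.2071 0.062 ] [0.1168 0.1162 0.1157 0.1165]
prong1 tip far(+x) [0.4911 0.3125 0.2742] err mm 16.9
prong2 tip [0.4517 0.3945 0.1318] err mm 23.0
prong1 root [0.4999 0.3927 0.2681] err mm 14.8
prong2 root [0.4601 0.488  0.1214] err mm 21.5
stand base corner [0.5579 0.3834 0.0101] err mm 1.0
```

```bash
cat >> h.py <<'E'
def pose():
    o=bot.get_obs(); w,x,y,z=o["tool_rot"]; phi=np.degrees(np.arctan2(2*(x*y+w*z),1-2*(y*y+z*z)))
    return np.array(o["eef_pos"]),phi,o
def plan(wps,p=None,phi=None):
    "wps: (x,y,z,phi,step_m,maxdeg); prints tool-frame rows"
    if p is None: p,phi,_=pose()
    p=np.array(p,float)
    for x,y,z,f,st,md in wps:
        d=np.array([x,y,z])-p; df=(f-phi+180)%360-180
        n=int(max(1,np.ceil(np.linalg.norm(d)/st-1e-6),np.ceil(abs(df)/md-1e-6)))
        out=[]
        for i in range(n):
            a=np.radians(phi); w=d/n*100
            out.append([round(w[0]*np.cos(a)+w[1]*np.sin(a),2),round(w[0]*np.sin(a)-w[1]*np.cos(a),2),round(-w[2],2),round(-df/n,2)]); phi+=df/n
        p=np.array([x,y,z]); print(n,[x,y,z,f],*out)
E
python3 - <<'E'
from h import *
np.set_printoptions(precision=4,suppress=True)
def P(l,*a): p,e=tri(*a); print(l,p,"err mm",round(e*1e3,1))
P("far tip",(286.5,98.5),(122.5,220.5));P("near tip",(269.8,88),(118,249))
P("far root",(304.5,86),(86.5,216.5));P("near root",(290,75.5),(81.5,244.5))
for u in ((100,218.6),(110,219.6)):print(onz("top",u,.204))
for u in ((100,246.3),(110,247.5)):print(onz("top",u,.204))
print(pose()[:2])
plan([(.36,.4,.29,158,.042,8),(.47,.05,.25,163,.042,8),(.470,-.187,.22,163.5,.042,8),(.470,-.187,.131,163.5,.03,8)])
E
```

```text
far tip [0.505  0.3491 0.206 ] err mm 2.1
near tip [0.439  0.3554 0.2039] err mm 0.7
far root [0.5126 0.4341 0.198 ] err mm 1.1
near root [0.4491 0.4429 0.197 ] err mm 2.6
[0.5073 0.3998 0.204 ]
[0.5053 0.3768 0.204 ]
[0.4441 0.396  0.204 ]
[0.4417 0.3731 0.204 ]
(array([0.2847, 0.6114, 0.2304]), np.float64(155.03148977978847))
6 [0.36, 0.4, 0.29, 158] [np.float64(-2.62), np.float64(-2.66), np.float64(-0.99), np.float64(-0.49)] [np.float64(-2.6), np.float64(-2.69), np.float64(-0.99), np.float64(-0.49)] [np.float64(-2.58), np.float64(-2.71), np.float64(-0.99), np.float64(-0.49)] [np.float64(-2.55), np.float64(-2.73), np.float64(-0.99), np.float64(-0.49)] [np.float64(-2.53), np.float64(-2.75), np.float64(-0.99), np.float64(-0.49)] [np.float64(-2.51), np.float64(-2.78), np.float64(-0.99), np.float64(-0.49)]
9 [0.47, 0.05, 0.25, 163] [np.float64(-2.59), np.float64(-3.15), np.float64(0.44), np.float64(-0.56)] [np.float64(-2.56), np.float64(-3.17), np.float64(0.44), np.float64(-0.56)] [np.float64(-2.53), np.float64(-3.2), np.float64(0.44), np.float64(-0.56)] [np.float64(-2.5), np.float64(-
[... 446 characters left out ...]
163.5] [np.float64(-1.15), np.float64(-3.78), np.float64(0.5), np.float64(-0.08)] [np.float64(-1.15), np.float64(-3.78), np.float64(0.5), np.float64(-0.08)] [np.float64(-1.14), np.float64(-3.78), np.float64(0.5), np.float64(-0.08)] [np.float64(-1.14), np.float64(-3.78), np.float64(0.5), np.float64(-0.08)] [np.float64(-1.13), np.float64(-3.78), np.float64(0.5), np.float64(-0.08)] [np.float64(-1.13), np.float64(-3.79), np.float64(0.5), np.float64(-0.08)]
3 [0.47, -0.187, 0.131, 163.5] [np.float64(0.0), np.float64(0.0), np.float64(2.97), np.float64(-0.0)] [np.float64(0.0), np.float64(0.0), np.float64(2.97), np.float64(-0.0)] [np.float64(0.0), np.float64(0.0), np.float64(2.97), np.float64(-0.0)]
```

```bash
cat >> h.py <<'E'
def plan(wps,p=None,phi=None):
    "one constant tool-frame row, repeated n times, per waypoint (arc when turning)"
    if p is None: p,phi,_=pose()
    p=np.array(p,float)
    for x,y,z,f,st,md in wps:
        d=np.array([x,y,z])-p; df=(f-phi+180)%360-180
        n=int(max(1,np.ceil(np.linalg.norm(d)/st-.05),np.ceil(abs(df)/md-1e-6)))
        yw=round(-df/n,1); M=0
        for i in range(n):
            a=np.radians(phi-i*yw); M=M+np.array([[np.cos(a),np.sin(a)],[np.sin(a),-np.cos(a)]])
        s=np.round(np.append(np.linalg.solve(M,d[:2]),-d[2]/n)*100,2)
        p=p+np.append(M@s[:2],-n*s[2])/100; phi-=n*yw
        print(n,"x",[float(v) for v in s]+[float(yw)],"->",np.round(p,4),round(phi,1))
E
python3 - <<'E'
from h import *
plan([(.36,.4,.29,158,.042,8),(.47,.05,.25,163,.042,8),(.470,-.187,.22,163.5,.042,8),(.470,-.187,.131,163.5,.03,8)])
E
```

```text
6 x [-2.57, -2.72, -0.99, -0.5] -> [0.3603 0.4    0.2898] 158.0
9 x [-2.45, -3.26, 0.44, -0.6] -> [0.4697 0.0498 0.2502] 163.4
6 x [-1.13, -3.78, 0.5, -0.0] -> [ 0.47   -0.1869  0.2202] 163.4
3 x [-0.0, -0.0, 2.97, -0.0] -> [ 0.47   -0.1869  0.1311] 163.4
```

Emit:
carry_out([
  [-2.57,-2.72,-0.99,-0.5,1],
  [-2.57,-2.72,-0.99,-0.5,1],
  [-2.57,-2.72,-0.99,-0.5,1],
  [-2.57,-2.72,-0.99,-0.5,1],
  [-2.57,-2.72,-0.99,-0.5,1],
  [-2.57,-2.72,-0.99,-0.5,1],
  [-2.45,-3.26,0.44,-0.6,0.5],
  [-2.45,-3.26,0.44,-0.6,0],
  [-2.45,-3.26,0.44,-0.6,-0.1],
  [-2.45,-3.26,0.44,-0.6,-0.1],
  [-2.45,-3.26,0.44,-0.6,-0.1],
  [-2.45,-3.26,0.44,-0.6,-0.1],
], force=20)

```text
t: 1.3
eef_pos: [0.4297, 0.1641, 0.264]
tool_rot: [-0.0, 0.159, 0.987, 0.0]
contact_force: [1.6, 0.3, 0.3]
gripper_width: 0.448
grasp_force: 0.0
```

Emit:
carry_out([
  [-2.45,-3.26,0.44,-0.6,-0.1],
  [-2.45,-3.26,0.44,-0.6,-0.1],
  [-2.45,-3.26,0.44,-0.6,-0.1],
  [-1.13,-3.78,0.5,0,-0.1],
  [-1.13,-3.78,0.5,0,-0.1],
  [-1.13,-3.78,0.5,0,-0.1],
  [-1.13,-3.78,0.5,0,-0.1],
  [-1.13,-3.78,0.5,0,-0.1],
  [-1.13,-3.78,0.5,0,-0.1],
  [0,0,0,0,-0.1],
])

```text
t: 2.3
eef_pos: [0.4685, -0.192, 0.2206]
tool_rot: [-0.0, 0.148, 0.989, -0.001]
contact_force: [0.6, -0.4, 0.5]
gripper_width: 0.449
grasp_force: 0.0
```

Run:
```python
from h import *
print(pose()[:2],bot.get_obs()["gripper_width"],bot.get_obs()["q"])
plan([(.470,-.186,.131,163.5,.03,8)])
T=imaging.read_camera("top");S=imaging.read_camera("scene")
a=crop(T,320,200,80,60,6);b=crop(S,110,180,80,60,6)
cv2.imwrite("pics/d1.png",cv2.resize(np.hstack([a,b]),(800,300)))
```

```text
(array([ 0.4685389 , -0.19200891,  0.22064873]), np.float64(162.95854193600255)) 0.4492074526078158 [-0.1965604   0.22521277  0.53907668  1.99244345 -0.13700134  0.95967899
  1.68365066]
3 x [0.01, 0.21, 2.99, -0.2] -> [ 0.4701 -0.1859  0.1309] 163.6
```

View pics/d1.png

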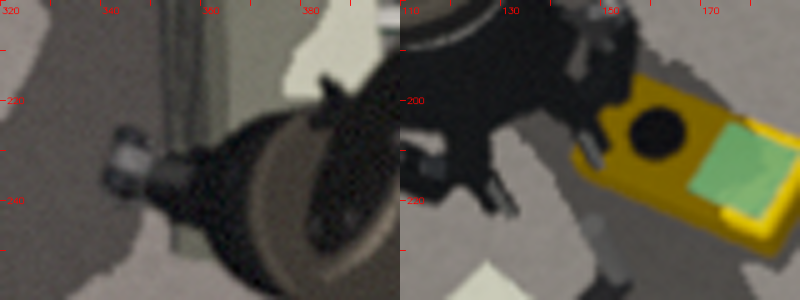

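Emit:
carry_out([
  [0.05,0.3,2,-0.2,-0.1],
  [0,0.3,3,0,-0.1],
  [0,0,3,0,-0.1],
  [0,0,1,0,-0.1],
  [0,0,0,0,-0.6],
  [0,0,0,0,-0.8],
  [0,0,0,0,-0.8],
  [0,0,0,0,-0.8],
])

```text
t: 3.2
eef_pos: [0.4716, -0.1802, 0.1317]
tool_rot: [0.0, 0.142, 0.99, 0.0]
contact_force: [-1.5, 0.5, -3.6]
gripper_width: 0.155
grasp_force: 21.6
```

Emit:
carry_out([
  [-0.01,0.6,0,2,-0.8],
  [-0.03,0.9,0,3,-0.8],
  [-0.05,1.35,0,4.5,-0.8],
  [-0.05,1.35,0,4.5,-0.8],
  [-0.05,1.35,0,4.5,-0.8],
  [-0.05,1.35,0,4.5,-0.8],
  [-0.05,1.35,0,4.5,-0.8],
  [-0.05,1.35,0,4.5,-0.8],
])

```text
t: 4.0
eef_pos: [0.5231, -0.101, 0.1318]
tool_rot: [0.001, 0.411, 0.911, -0.0]
contact_force: [3.2, -5.3, -7.9]
gripper_width: 0.155
grasp_force: 21.2
```

Emit:
carry_out([
  [-0.05,1.35,0,4.5,-0.8],
  [-0.05,1.35,0,4.5,-0.8],
  [-0.05,1.35,0,4.5,-0.8],
  [-0.05,1.35,0,4.5,-0.8],
  [-0.05,1.35,0,4.5,-0.8],
  [-0.05,1.35,0,4.5,-0.8],
  [-0.05,1.35,0,4.5,-0.8],
  [-0.05,1.35,0,4.5,-0.8],
  [-0.05,1.35,0,4.5,-0.8],
  [-0.05,1.35,0,4.5,-0.8],
  [-0.05,1.35,0,4.5,-0.8],
  [-0.05,1.35,0,4.5,-0.8],
])

```text
t: 5.2
eef_pos: [0.6733, -0.0626, 0.1318]
tool_rot: [0.001, 0.78, 0.625, -0.001]
contact_force: [-3.2, -6.2, -2.0]
gripper_width: 0.159
grasp_force: 20.3
```

Emit:
carry_out([
  [-0.05,1.2,0,4,-0.8],
  [-0.03,0.9,0,3,-0.8],
  [0,0,0,0,-0.8],
  [0,0,0,0,-0.4],
  [0,0,0,0,-0.2],
  [0,0,0,0,-0.2],
  [0,0,-3,0,-0.2],
  [0,0,-4,0,-0.2],
  [0,0,-4,0,0],
])

```text
t: 6.1
eef_pos: [0.693, -0.0656, 0.2423]
tool_rot: [-0.001, 0.816, 0.578, -0.0]
contact_force: [0.8, -0.0, 0.3]
gripper_width: 0.501
grasp_force: 0.0
```

Run:
```python
from h import *
print(pose()[:2],bot.get_obs()["q"],bot.get_obs()["contact_force"])
T=imaging.read_camera("top");S=imaging.read_camera("scene")
a=crop(T,240,160,230,110,3);b=crop(S,40,205,200,130,3)
c=np.zeros((330+390,690,3),np.uint8);c[:330]=a;c[330:,:600]=b
cv2.imwrite("pics/e1.png",cv2.resize(c,None,fx=.83,fy=.83))
```

```text
(array([ 0.69295695, -0.06556136,  0.24226608]), np.float64(70.68544899014162)) [-0.54740174  0.65038711  0.88883581  1.52713415 -0.5253496   1.21788103
  0.08911353] [ 0.7643196  -0.04923268  0.31760965]
```

View pics/e1.png

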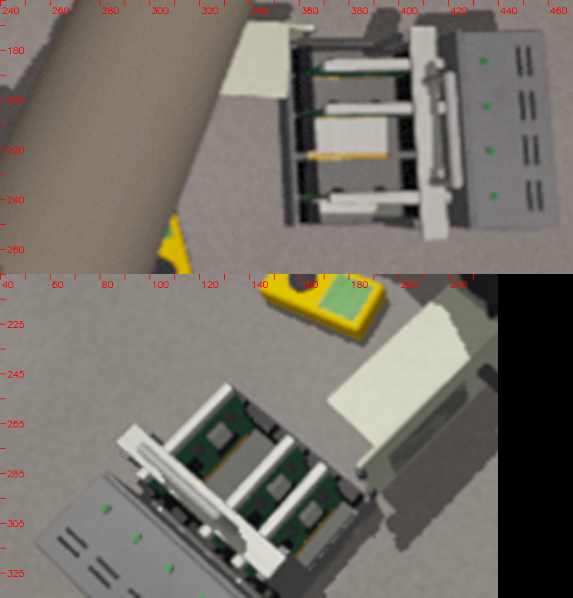

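Run:
```python
from h import *
b=[onz("top",u,.012) for u in((97,200.2),(132.5,203.5),(124.3,260))]
print(*b); d=b[2]-b[1];print(np.degrees(np.arctan2(-d[1],-d[0])),np.linalg.norm(d)); d=b[1]-b[0];print(np.degrees(np.arctan2(d[0],-d[1])),np.linalg.norm(d))
for u in((370.5,186),(370.5,203),(372.5,239.5)): print("rail front",onz("top",u,.127))
plan([(.60,-.22,.26,30,.04,8),(.537,-.3505,.24,1.7,.04,8),(.537,-.3505,.170,1.7,.03,8)])
```

```text
[0.56484858 0.48126808 0.012     ] [0.55709761 0.38212517 0.012     ] [0.40076488 0.39665853 0.012     ]
-5.311196595406489 0.15700682053154144
-4.470274520582677 0.09944543824752952
rail front [ 0.60302634 -0.25146037  0.127     ]
rail front [ 0.55978639 -0.25061287  0.127     ]
rail front [ 0.4685078  -0.25366866  0.127     ]
6 x [-3.06, 0.22, -0.2, 6.8] -> [ 0.6001 -0.2198  0.2598] 29.9
4 x [-2.59, 2.58, 0.5, 7.0] -> [ 0.5371 -0.3503  0.2398] 1.9
3 x [-0.01, 0.01, 2.33, 0.1] -> [ 0.5369 -0.3506  0.1699] 1.6
```

Emit:
carry_out([
  [-3.06,0.22,-0.2,6.8,0.2],
  [-3.06,0.22,-0.2,6.8,0.2],
  [-3.06,0.22,-0.2,6.8,0.2],
  [-3.06,0.22,-0.2,6.8,0.2],
  [-3.06,0.22,-0.2,6.8,0.2],
  [-3.06,0.22,-0.2,6.8,0.2],
  [-2.59,2.58,0.5,7,0.2],
  [-2.59,2.58,0.5,7,0.2],
  [-2.59,2.58,0.5,7,0.2],
  [-2.59,2.58,0.5,7,0.2],
  [0,0,0,0,0.2],
])

```text
t: 7.3
eef_pos: [0.5293, -0.3536, 0.233]
tool_rot: [0.001, 1.0, 0.01, -0.001]
contact_force: [-1.2, -0.7, 0.6]
gripper_width: 0.597
grasp_force: 0.0
```

Run:
```python
from h import *
print(pose()[:2])
plan([(.537,-.3505,.170,1.7,.03,8)])
S=imaging.read_camera("scene")
cv2.imwrite("pics/f1.png",crop(S,60,190,130,130,4))
```

```text
(array([ 0.52929542, -0.35360356,  0.23301772]), np.float64(1.1923231524622158))
3 x [0.26, -0.1, 2.1, -0.2] -> [ 0.537  -0.3504  0.17  ] 1.8
```

View pics/f1.png

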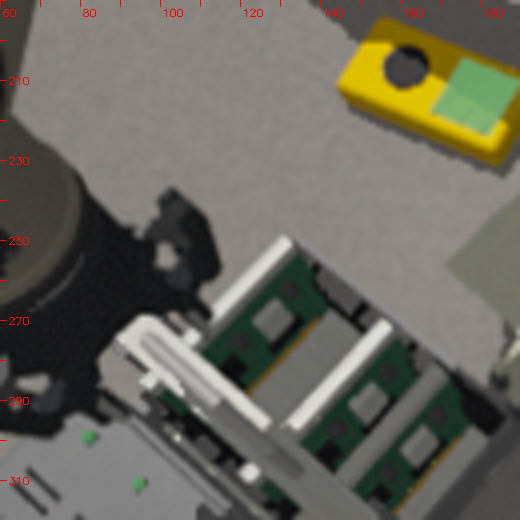

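Emit:
carry_out([
  [0.5,-0.3,0.3,-0.2,0.2],
  [0.27,0,2,-0.2,0.2],
  [0,0,2,0,0.2],
  [0,0,2,0,0.2],
  [0,0,0,0,0.2],
])

```text
t: 7.85
eef_pos: [0.5418, -0.3427, 0.1661]
tool_rot: [-0.002, 1.0, 0.021, -0.002]
contact_force: [-0.8, 0.0, -0.6]
gripper_width: 0.599
grasp_force: 0.0
```

Emit:
carry_out([
  [-0.4,0.75,-0.4,0.5,0.2],
  [0,0,0,0,0.2],
])

```text
t: 8.05
eef_pos: [0.5379, -0.3554, 0.1757]
tool_rot: [0.001, 1.0, 0.015, 0.001]
contact_force: [-0.6, -0.2, -0.5]
gripper_width: 0.598
grasp_force: 0.0
```

Emit:
carry_out([
  [0,0,0,0,-0.4],
  [0,0,0,0,-1],
  [0,0,0,0,-1],
  [0,0,0,0,-1],
  [0,0,0,0,-1],
], force=60)

```text
t: 8.55
eef_pos: [0.5383, -0.3536, 0.1745]
tool_rot: [-0.0, 1.0, 0.015, 0.0]
contact_force: [-0.2, 2.2, 4.8]
gripper_width: 0.089
grasp_force: 58.6
```

Emit:
carry_out([
  [0,0,-1,0,-1],
  [0,0,-1.5,0,-1],
  [0,0,-2,0,-1],
  [0,0,-3,0,-1],
  [0,0,-3,0,-1],
  [0,0,-1.5,0,-1],
  [0,0,0,0,-1],
  [0,0,0,0,-1],
])

```text
t: 9.35
eef_pos: [0.5378, -0.3533, 0.2933]
tool_rot: [-0.0, 1.0, 0.015, -0.0]
contact_force: [0.1, 0.2, -2.8]
gripper_width: 0.092
grasp_force: 58.9
```

Run:
```python
from h import *
print(pose())
# entry: tip local y -94; approach at local y -150
c=np.array([.4819,.4392]);ps=np.radians(-5.3);yv=np.array([-np.sin(ps),np.cos(ps)])
e=c-yv*.165; m=c-yv*.047; print(e,m)
plan([(.5,-.05,.30,0,.035,5),(*e,.29,-5.3,.035,5),(*e,.220,-5.3,.02,5),(*m,.220,-5.3,.02,5)])
T=imaging.read_camera("top");S=imaging.read_camera("scene")
cv2.imwrite("pics/g1.png",np.hstack([crop(S,40,190,150,150,3),crop(T,330,150,110,150,3)]))
```

```text
(array([ 0.537786  , -0.3532881 ,  0.29326914]), np.float64(1.734488224462377), {'t': 9.35, 'q': array([-0.2735267 ,  0.66081386,  1.22763293,  1.61154434, -0.63750981,
        1.33104028, -0.49340123]), 'joint_vel': array([ 0.00295413,  0.01674506, -0.01753154,  0.01672836, -0.00244677,
       -0.00154068,  0.00179727]), 'joint_torque': array([ 2.65593315e-01, -5.02217567e+01,  2.03624958e+01, -2.63339639e+01,
        5.93145238e-02, -7.54972163e-03, -1.38921785e-02]), 'eef_pos': array([ 0.537786  , -0.3532881 ,  0.29326914]), 'tool_rot': array([-4.79126620e-04,  9.99885308e-01,  1.51355755e-02, -2.34334619e-04]), 'contact_force': array([ 0.12100794,  0.22014684, -2.83782755]), 'torque': array([ 0.01925337, -0.01037177, -0.00103335]), 'grasp_force': 58.88460695743561, 'gripper_width': 0.09174396958483393})
[0.46665885 0.27490542] [0.47755858 0.39240094]
9 x [-0.36, -3.38, -0.07, 0.2] -> [ 0.5004 -0.0497  0.2996] -0.1
10 x [-0.47, -3.23, 0.1, 0.5] -> [0.4665 0.2749 0.2896] -5.1
4 x [0.0, -0.0, 1.74, 0.1] -> [0.4665 0.2749 0.22  ] -5.5
6 x [-0.0, -1.97, -0.0, -0.0] -> [0.4778 0.3925 0.22  ] -5.5
```

View pics/g1.png

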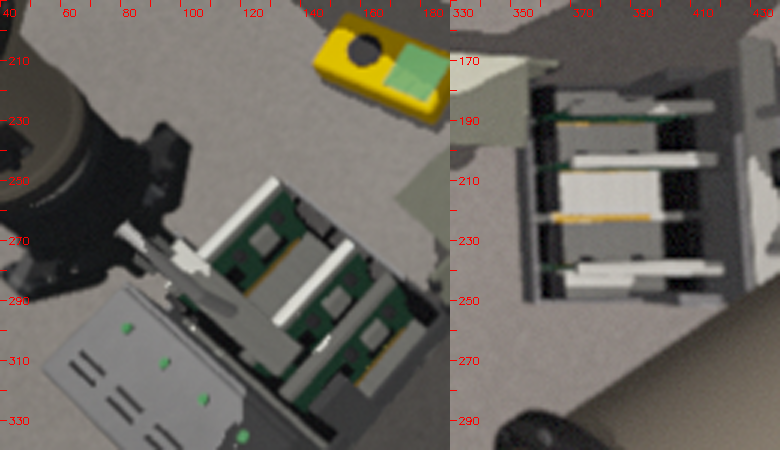

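Emit:
carry_out([
  [-0.2,-1.8,0,0,-1],
  [-0.37,-3.4,-0.1,0.2,-1],
  [-0.37,-3.4,-0.1,0.2,-1],
  [-0.37,-3.4,-0.1,0.2,-1],
  [-0.37,-3.4,-0.1,0.2,-1],
  [-0.37,-3.4,-0.1,0.2,-1],
  [-0.37,-3.4,-0.1,0.2,-1],
  [-0.37,-3.4,-0.1,0.2,-1],
  [-0.37,-3.4,-0.1,0.2,-1],
  [-0.47,-3.23,0.1,0.5,-1],
  [-0.47,-3.23,0.1,0.5,-1],
  [-0.47,-3.23,0.1,0.5,-1],
])

```text
t: 10.65
eef_pos: [0.4863, 0.0341, 0.2981]
tool_rot: [-0.0, 1.0, -0.012, -0.001]
contact_force: [0.6, -0.1, -1.9]
gripper_width: 0.091
grasp_force: 58.8
```

Emit:
carry_out([
  [-0.47,-3.23,0.1,0.5,-1],
  [-0.47,-3.23,0.1,0.5,-1],
  [-0.47,-3.23,0.1,0.5,-1],
  [-0.47,-3.23,0.1,0.5,-1],
  [-0.47,-3.23,0.1,0.5,-1],
  [-0.47,-3.23,0.1,0.5,-1],
  [-0.2,-2,0,0.5,-1],
  [0,0,0,0,-1],
  [0,0,0,0,-1],
  [0,0,0,0,-1],
])

```text
t: 11.65
eef_pos: [0.4678, 0.2459, 0.293]
tool_rot: [0.0, 0.999, -0.044, -0.0]
contact_force: [-0.1, -0.5, -2.1]
gripper_width: 0.091
grasp_force: 58.9
```

Run:
```python
from h import *
print(pose()[:2],bot.get_obs()["gripper_width"],bot.get_obs()["contact_force"],bot.get_obs()["q"])
plan([(.4667,.275,.221,-5.3,.02,5),(.4776,.3924,.221,-5.3,.02,5)])
T=imaging.read_camera("top");S=imaging.read_camera("scene")
cv2.imwrite("pics/h1.png",np.hstack([crop(S,200,50,130,150,3),crop(T,70,140,130,150,3)]))
```

```text
(array([0.46783295, 0.24586828, 0.29297733]), np.float64(-5.008361230852587)) 0.09101613334893432 [-0.07608706 -0.45381983 -2.08209385] [-1.61323757  0.45032218  1.37040084  1.87952613 -0.47358765  1.20704925
 -1.74200321]
4 x [-0.09, -0.72, 1.8, 0.1] -> [0.4668 0.2749 0.221 ] -5.4
6 x [-0.01, -1.97, -0.0, -0.0] -> [0.4774 0.3926 0.221 ] -5.4
```

View pics/h1.png

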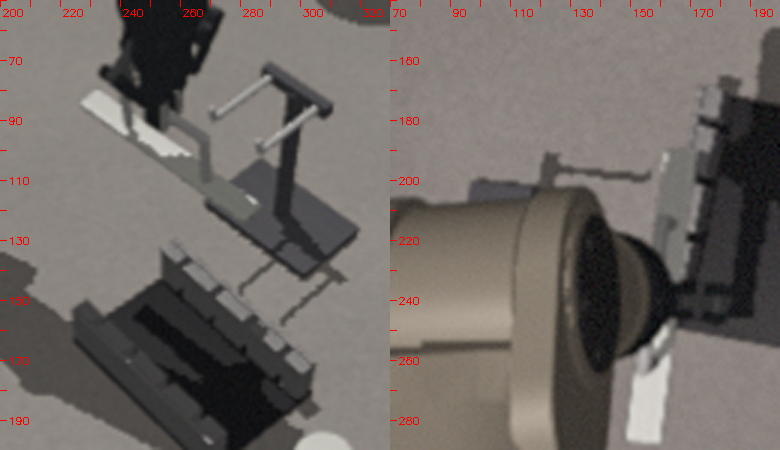

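Emit:
carry_out([
  [-0.1,-0.7,1.8,0,-1],
  [-0.1,-0.7,1.8,0,-1],
  [-0.1,-0.7,1.8,0.1,-1],
  [0,-0.7,1.8,0,-1],
  [0,0,0,0,-1],
  [0,0,0,0,-1],
])

```text
t: 12.35
eef_pos: [0.4674, 0.2748, 0.2216]
tool_rot: [0.0, 0.999, -0.044, 0.0]
contact_force: [-0.3, -0.1, -2.9]
gripper_width: 0.091
grasp_force: 58.8
```

Run:
```python
from h import *
print(pose()[:2],bot.get_obs()["q"])
plan([(.4776,.3924,.221,-5.3,.02,5)])
```

```text
(array([0.46743305, 0.2748215 , 0.22157938]), np.float64(-5.032128410453494)) [-1.53912353  0.54201309  1.24049457  1.93468457 -0.58188556  1.09124927
 -1.71297514]
6 x [-0.0, -1.97, 0.01, 0.0] -> [0.4778 0.3926 0.221 ] -5.0
```

Emit:
carry_out([
  [0,-1,0,0,-1],
  [0,-1.5,0,0,-1],
  [0,-1.5,0,0,-1],
  [0,-2,0,0,-1],
  [0,-2,0,0,-1],
  [0,-2,0,0,-1],
  [0,-1.3,0,0,-1],
  [0,-0.5,0,0,-1],
  [0,0,0,0,-1],
  [0,0,0,0,-1],
])

```text
t: 13.35
eef_pos: [0.4775, 0.3923, 0.2211]
tool_rot: [0.0, 0.999, -0.044, -0.0]
contact_force: [-0.8, -0.7, -2.0]
gripper_width: 0.087
grasp_force: 58.9
```

Forces show free passage over the tips; lower onto the prongs.

Emit:
carry_out([
  [0,0,1,0,-1],
  [0,0,1,0,-1],
  [0,0,0.5,0,-1],
  [0,0,0.4,0,-1],
  [0,0,0,0,-1],
  [0,0,0,0,-1],
])

```text
t: 13.95
eef_pos: [0.4768, 0.3928, 0.1932]
tool_rot: [-0.0, 0.999, -0.044, -0.001]
contact_force: [-6.9, -3.3, 11.9]
gripper_width: 0.09
grasp_force: 60.4
```

Run:
```python
from h import *
S=imaging.read_camera("scene")
cv2.imwrite("pics/i1.png",crop(S,220,40,110,110,5)); print(bot.get_obs()["q"])
```

```text
[-1.53103029  0.69026652  1.12928788  1.78386486 -0.69183954  1.12949071
 -1.82678144]
```

View pics/i1.png

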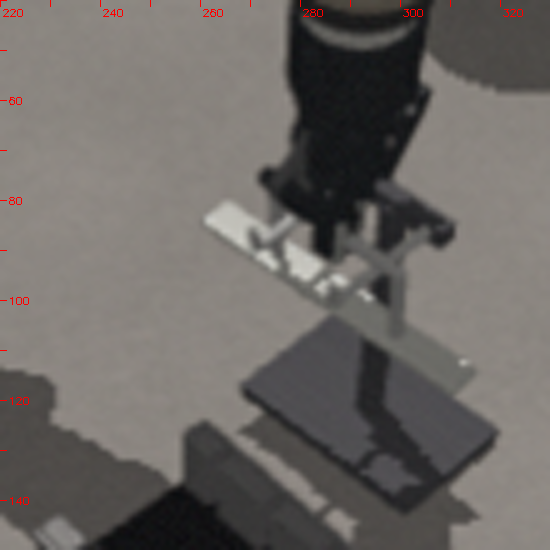

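Emit:
carry_out([
  [0,0,-0.1,0,-0.7],
  [0,0,0,0,-0.4],
  [0,0,0,0,-0.2],
  [0,0,0,0,-0.2],
  [0,0,-1,0,-0.2],
  [0,0,-3,0,-0.2],
  [0,0,-4,0,-0.2],
  [0,0,-4,0,-0.2],
])

```text
t: 14.8
eef_pos: [0.4773, 0.3929, 0.3149]
tool_rot: [0.0, 0.999, -0.044, 0.0]
contact_force: [1.1, 0.8, 0.3]
gripper_width: 0.399
grasp_force: 0.0
```

Run:
```python
from h import *
print(pose()[:2])
# carrier re-check target & rail estimates in top image saved earlier
plan([(.50,.1,.30,60,.045,8.3),(.56,-.26,.30,91.7,.045,8)])
T=imaging.read_camera("top")
cv2.imwrite("raw_top2.png",T[:,:,::-1])
```

```text
(array([0.47725519, 0.39289109, 0.31492208]), np.float64(-5.003779663076334))
8 x [-1.25, 3.66, 0.19, -8.1] -> [0.5002 0.1004 0.2997] 59.8
9 x [-3.71, 1.78, -0.0, -3.5] -> [ 0.5601 -0.2604  0.2997] 91.3
```

```bash
cat > rails.py <<'E'
from h import *
def rails(n,roi,thr=165,im=None):
    im=imaging.read_camera(n) if im is None else im
    x,y,w,h=roi; g=im[y:y+h,x:x+w].astype(int)
    m=((g.min(2)>thr)&(g.max(2)-g.min(2)<30)).astype(np.uint8)
    out=[]
    for c in cv2.findContours(m,cv2.RETR_EXTERNAL,cv2.CHAIN_APPROX_NONE)[0]:
        if cv2.contourArea(c)<25: continue
        (cx,cy),(a,b),an=cv2.minAreaRect(c)
        out.append((round(cx+x,1),round(cy+y,1),round(max(a,b),1),round(min(a,b),1)))
    return out
E
python3 - <<'E'
from rails import *
for t in(140,160,180):
    print(t,rails("top",(360,165,70,90),t)); print(t,rails("scene",(80,215,120,120),t))
E
```

```text
140 [(394.1, 240.7, 52.1, 8.0), (383.5, 215.0, 33.0, 16.0), (394.5, 202.8, 47.0, 3.5), (393.5, 185.5, 47.0, 3.0)]
140 [(151.8, 301.3, 53.2, 4.1), (138.6, 289.6, 52.4, 4.1), (113.2, 267.7, 51.6, 4.1), (191.4, 254.9, 47.9, 29.5)]
160 [(394.0, 240.6, 50.2, 6.5), (383.5, 215.0, 32.6, 15.1), (394.5, 202.5, 45.0, 3.0), (393.5, 185.5, 45.0, 3.0)]
160 [(151.7, 301.2, 53.1, 3.5), (138.6, 289.6, 52.4, 3.7), (113.5, 267.5, 50.9, 2.8), (191.4, 254.9, 46.6, 28.0)]
180 []
180 [(151.9, 301.0, 52.4, 3.1), (138.5, 289.6, 51.0, 3.1), (113.5, 268.0, 50.2, 2.1), (194.0, 251.5, 37.5, 26.2)]
```

Run:
```python
from rails import *
for s,t in(((151.8,301.2),(393.5,185.5)),((138.6,289.6),(394.5,202.6)),((113.4,267.7),(395.8,239.3))):
    p,e=tri(s,t); print(np.round(p,4),round(e*1e3,1),"z.127",np.round(onz("top",t,.127),4),np.round(onz("scene",s,.127),4))
```

```text
[ 0.6058 -0.3098  0.1249] 0.6 z.127 [ 0.6052 -0.3095  0.127 ] [ 0.607  -0.3094  0.127 ]
[ 0.5619 -0.3105  0.1274] 0.2 z.127 [ 0.5618 -0.3108  0.127 ] [ 0.5618 -0.3104  0.127 ]
[ 0.47   -0.3129  0.1236] 0.1 z.127 [ 0.4701 -0.3115  0.127 ] [ 0.4717 -0.313   0.127 ]
```

Emit:
carry_out([
  [-1.25,3.66,0.19,-8.1,-0.2],
  [-1.25,3.66,0.19,-8.1,-0.2],
  [-1.25,3.66,0.19,-8.1,-0.2],
  [-1.25,3.66,0.19,-8.1,-0.2],
  [-1.25,3.66,0.19,-8.1,-0.2],
  [-1.25,3.66,0.19,-8.1,-0.2],
  [-1.25,3.66,0.19,-8.1,-0.2],
  [-1.25,3.66,0.19,-8.1,-0.2],
  [0,0,0,0,-0.2],
])

```text
t: 16.05
eef_pos: [0.5002, 0.0964, 0.2978]
tool_rot: [0.001, 0.871, 0.492, -0.0]
contact_force: [-0.9, -0.9, -0.4]
gripper_width: 0.4
grasp_force: 0.0
```

Emit:
carry_out([
  [-3.7,1.78,0,-3.5,-0.2],
  [-3.7,1.78,0,-3.5,-0.2],
  [-3.7,1.78,0,-3.5,-0.2],
  [-3.7,1.78,0,-3.5,-0.2],
  [-3.7,1.78,0,-3.5,-0.2],
  [-3.7,1.78,0,-3.5,-0.2],
  [-3.7,1.78,0,-3.5,-0.2],
  [-3.7,1.78,0,-3.5,-0.2],
  [-3.7,1.78,0,-3.5,-0.2],
  [0,0,0,0,-0.2],
  [0,0,0,0,-0.2],
])

```text
t: 17.15
eef_pos: [0.555, -0.2579, 0.2969]
tool_rot: [-0.001, 0.704, 0.71, -0.001]
contact_force: [-0.3, 1.1, -0.0]
gripper_width: 0.402
grasp_force: 0.0
```

Run:
```python
from h import *
print(pose()[:2],bot.get_obs()["q"])
plan([(.4698,-.312,.20,91.7,.04,8),(.4698,-.312,.103,91.7,.03,8)])
```

```text
(array([ 0.55500735, -0.25790993,  0.29690607]), np.float64(90.53966065445557)) [-0.34428264  0.44469108  0.9467437   1.6767622  -0.3795418   1.21986668
  0.69965029]
4 x [-1.32, -2.15, 2.42, -0.3] -> [ 0.4699 -0.3122  0.2001] 91.7
4 x [0.0, -0.0, 2.43, 0.0] -> [ 0.4699 -0.3122  0.1029] 91.7
```

Emit:
carry_out([
  [-1.32,-2.15,2.42,-0.3,-0.2],
  [-1.32,-2.15,2.42,-0.3,-0.2],
  [-1.32,-2.15,2.42,-0.3,-0.2],
  [-1.32,-2.15,2.42,-0.3,-0.2],
  [0,0,0,0,-0.2],
  [0,0,0,0,-0.2],
  [0,0,0,0,-0.2],
])

```text
t: 17.85
eef_pos: [0.4725, -0.3103, 0.2018]
tool_rot: [0.0, 0.694, 0.72, 0.001]
contact_force: [-0.3, 0.5, 0.1]
gripper_width: 0.402
grasp_force: 0.0
```

Run:
```python
from h import *
print(pose()[:2])
plan([(.4698,-.312,.103,91.7,.03,8)])
T=cv2.imread("raw_top.png");T2=cv2.imread("raw_top2.png");T3=imaging.read_camera("top")[:,:,::-1]
cv2.imwrite("raw_top3.png",T3)
cv2.imwrite("pics/j1.png",np.hstack([crop(np.ascontiguousarray(t[:,:,::-1]),140,155,90,110,3)[:, :265] for t in(T,T2,T3)]))
for t in(T,T2,T3): print([list(map(int,t[v,u])) for u,v in((177,185),(170,210),(166,230),(217,198),(210,236),(195,200),(150,200))])
```

```text
(array([ 0.47250657, -0.31029595,  0.2018466 ]), np.float64(92.08811096119716))
4 x [-0.04, -0.07, 2.47, 0.1] -> [ 0.4698 -0.312   0.103 ] 91.7
[[102, 102, 104], [136, 135, 142], [139, 141, 146], [130, 130, 132], [137, 138, 143], [46, 47, 48], [95, 101, 107]]
[[23, 17, 19], [25, 23, 21], [25, 25, 23], [106, 108, 117], [110, 116, 122], [47, 48, 51], [98, 104, 108]]
[[47, 39, 46], [53, 51, 53], [53, 51, 55], [106, 110, 116], [112, 116, 125], [47, 44, 49], [97, 101, 109]]
```

View pics/j1.png

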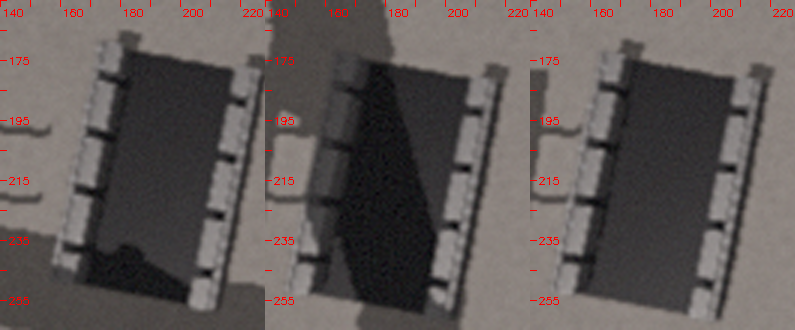

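```bash
cat > car.py <<'E'
from h import *
from scipy.ndimage import map_coordinates
def gaps(im,a,b,offs):
    "dark gaps along the comb line a->b (pixels, first/last gap guesses); returns pixel points"
    a,b=np.array(a,float),np.array(b,float); d=(b-a)/3; u=d/np.linalg.norm(d); nrm=np.array([-u[1],u[0]])
    g=im.astype(float).mean(2); s=np.arange(-5,5.01,.1); R=[]
    for i in range(4):
        c=a+d*i; pr=np.mean([map_coordinates(g,[(c[1]+s*u[1]+o*nrm[1]),(c[0]+s*u[0]+o*nrm[0])],order=1) for o in offs],0)
        w=np.clip(np.percentile(pr,80)-25-pr,0,None); R.append(c+u*(w@s)/max(w.sum(),1e-6))
    return np.array(R)
def slots(im,L=((166,185.3),(154.5,241.3)),Rr=((210.5,192.3),(200,249.3))):
    l=np.array([onz("top",q,.062) for q in gaps(im,*L,(-2,-1,0,1,2))]);r=np.array([onz("top",q,.062) for q in gaps(im,*Rr,(-2,-1,0,1,2))])
    m=(l+r)/2; k=np.array([1.5,.5,-.5,-1.5]); 
    v=(np.concatenate([k,k])[:,None]*np.vstack([l-l.mean(0),r-r.mean(0)])).sum(0)/(2*(k@k)) # pitch vector
    yaw=np.arctan2(v[1],v[0]); print("pitch",np.linalg.norm(v),"yaw",np.degrees(yaw),"l-r ang",np.degrees(np.arctan2(*(l-r).mean(0)[1::-1])),"L-R len",np.linalg.norm((l-r).mean(0)))
    c=m.mean(0); return c,np.degrees(yaw),[np.round(c+v/np.linalg.norm(v)*.052*q,4) for q in k],l,r
E
python3 - <<'E'
from car import *
np.set_printoptions(precision=4,suppress=True)
T=cv2.imread("raw_top3.png")
c,y,s,l,r=slots(T); print(c,y);print(*s); print(l,r)
E
```

```text
pitch 0.05184021305576676 yaw -9.039995515001456 l-r ang 80.36610977896262 L-R len 0.12213874871630416
[0.5214 0.2319 0.062 ] -9.039995515001456
[0.5984 0.2197 0.062 ] [0.547  0.2279 0.062 ] [0.4957 0.236  0.062 ] [0.4443 0.2442 0.062 ]
[[0.6083 0.2797 0.062 ]
 [0.5571 0.288  0.062 ]
 [0.5062 0.2963 0.062 ]
 [0.4548 0.3046 0.062 ]] [[0.588  0.1598 0.062 ]
 [0.5368 0.1678 0.062 ]
 [0.4856 0.1757 0.062 ]
 [0.4342 0.1837 0.062 ]]
```

Emit:
carry_out([
  [-0.05,-0.1,2.45,0.3,-0.2],
  [-0.05,-0.1,2.45,0,-0.2],
  [0,0,2.45,0,-0.2],
  [0,0,2.45,0,-0.2],
  [0,0,0,0,-0.2],
  [0,0,0,0,-0.2],
])

```text
t: 18.5
eef_pos: [0.4697, -0.3128, 0.104]
tool_rot: [0.0, 0.697, 0.717, -0.0]
contact_force: [-0.6, 0.0, 0.7]
gripper_width: 0.403
grasp_force: 0.0
```

Emit:
carry_out([
  [0,0,0,0,-0.6],
  [0,0,0,0,-1],
  [0,0,0,0,-1],
  [0,0,0,0,-1],
], force=70)

```text
t: 18.9
eef_pos: [0.4703, -0.3135, 0.105]
tool_rot: [0.002, 0.697, 0.717, 0.001]
contact_force: [0.4, 0.9, 7.2]
gripper_width: 0.102
grasp_force: 70.2
```

Emit:
carry_out([
  [0,0,-0.5,0,-1],
  [0,0,-1.5,0,-1],
  [0,0,-2,0,-1],
  [0,0,-3,0,-1],
  [0,0,-3,0,-1],
  [0,0,-3,0,-1],
  [0,0,-3,0,-1],
  [0,0,-3,0,-1],
  [0,0,-1,0,-1],
  [0,0,0,0,-1],
  [0,0,0,0,-1],
])

```text
t: 20.0
eef_pos: [0.4681, -0.3123, 0.3022]
tool_rot: [-0.001, 0.697, 0.717, -0.0]
contact_force: [-0.1, 0.6, -3.6]
gripper_width: 0.102
grasp_force: 69.0
```

Run:
```python
from h import *
print(pose()[:2],bot.get_obs()["q"])
plan([(.47,0,.305,86,.045,8),(.4443,.2442,.29,80.8,.04,8),(.4443,.2442,.165,80.8,.03,8)])
```

```text
(array([ 0.46808451, -0.31228897,  0.30219613]), np.float64(91.6409269309601)) [-0.29618366  0.33781086  0.99851035  1.78536893 -0.30520187  1.18684372
  0.8221695 ]
7 x [4.46, -0.03, -0.04, 0.8] -> [ 4.701e-01 -2.000e-04  3.050e-01] 86.0
7 x [3.43, -0.74, 0.21, 0.7] -> [0.444  0.2439 0.2903] 81.1
5 x [0.01, 0.01, 2.51, 0.1] -> [0.4445 0.2444 0.1648] 80.6
```

Emit:
carry_out([
  [2.5,0,0,0.5,-1],
  [4.46,-0.03,-0.04,0.8,-1],
  [4.46,-0.03,-0.04,0.8,-1],
  [4.46,-0.03,-0.04,0.8,-1],
  [4.46,-0.03,-0.04,0.8,-1],
  [4.46,-0.03,-0.04,0.8,-1],
  [4.46,-0.03,-0.04,0.8,-1],
  [3.43,-0.74,0.21,0.7,-1],
  [3.43,-0.74,0.21,0.7,-1],
  [3.43,-0.74,0.21,0.7,-1],
  [3.43,-0.74,0.21,0.7,-1],
  [3.43,-0.74,0.21,0.7,-1],
])

```text
t: 21.2
eef_pos: [0.447, 0.1546, 0.2936]
tool_rot: [-0.0, 0.75, 0.661, -0.001]
contact_force: [0.6, -1.1, -2.3]
gripper_width: 0.098
grasp_force: 68.9
```

Emit:
carry_out([
  [3.43,-0.74,0.21,0.7,-1],
  [3.43,-0.74,0.21,0.7,-1],
  [2,0,0,0.3,-1],
  [0,0,1,0,-1],
  [0,0,2,0,-1],
  [0,0,2,0,-1],
  [0,0,0,0,-1],
  [0,0,0,0,-1],
  [0,0,0,0,-1],
])

```text
t: 22.1
eef_pos: [0.4465, 0.2429, 0.2417]
tool_rot: [0.0, 0.76, 0.65, 0.001]
contact_force: [0.7, 0.0, -3.3]
gripper_width: 0.098
grasp_force: 68.9
```

Run:
```python
from car import *
np.set_printoptions(precision=4,suppress=True)
print(pose()[:2],bot.get_obs()["gripper_width"],bot.get_obs()["q"])
T=imaging.read_camera("top"); cv2.imwrite("raw_top4.png",T[:,:,::-1])
c,y,s,l,r=slots(T); print(c,y,*s)
S=imaging.read_camera("scene"); cv2.imwrite("raw_sc4.png",S[:,:,::-1])
plan([(.4443,.2442,.165,80.8,.03,8)])
```

```text
(array([0.4465, 0.2429, 0.2417]), np.float64(81.07505362493804)) 0.0983959147368854 [-1.2539  0.2232  0.7444  1.9736 -0.1781  1.0087 -0.5823]
pitch 0.05371063371741513 yaw -9.045770630638932 l-r ang 82.11116731550491 L-R len 0.1221665946560731
[0.5194 0.2323 0.062 ] -9.045770630638932 [0.5964 0.22   0.062 ] [0.5451 0.2282 0.062 ] [0.4937 0.2364 0.062 ] [0.4424 0.2445 0.062 ]
3 x [0.02, -0.08, 2.56, 0.1] -> [0.4442 0.2443 0.1651] 80.8
```

Emit:
carry_out([
  [0,-0.1,2,0.2,-1],
  [0,-0.1,2.5,0,-1],
  [0,0,2.5,0,-1],
  [0,0,0.5,0,-1],
  [0,0,0,0,-1],
  [0,0,0,0,-1],
])

```text
t: 22.8
eef_pos: [0.4448, 0.2441, 0.1673]
tool_rot: [0.0, 0.761, 0.649, 0.001]
contact_force: [-0.2, -0.1, -2.4]
gripper_width: 0.102
grasp_force: 68.8
```

Emit:
carry_out([
  [0,-0.05,1,0,-1],
  [0,0,1,0,-1],
  [0,0,1,0,-1],
  [0,0,1,0,-1],
  [0,0,0,0,-1],
])

```text
t: 23.3
eef_pos: [0.4424, 0.2431, 0.1243]
tool_rot: [0.0, 0.761, 0.649, -0.002]
contact_force: [-0.6, 0.6, -2.0]
gripper_width: 0.1
grasp_force: 68.9
```

Emit:
carry_out([
  [0,0,1,0,-1],
  [0,0,0.8,0,-1],
  [0,0,0.4,0,-1],
  [0,0,0.2,0,-1],
  [0,0,0,0,-1],
])

```text
t: 23.8
eef_pos: [0.4442, 0.2434, 0.1029]
tool_rot: [-0.0, 0.761, 0.649, 0.0]
contact_force: [-2.4, -2.9, 10.3]
gripper_width: 0.101
grasp_force: 70.7
```

Emit:
carry_out([
  [0,0,0,0,-0.7],
  [0,0,0,0,-0.4],
  [0,0,0,0,-0.2],
  [0,0,0,0,-0.2],
  [0,0,-2,0,-0.2],
  [0,0,-3,0,-0.2],
  [0,0,-4,0,-0.2],
  [0,0,-4,0,-0.2],
  [0,0,-2,0,-0.2],
  [0,0,0,0,-0.2],
  [0,0,0,0,-0.2],
])

```text
t: 24.9
eef_pos: [0.4431, 0.2439, 0.2517]
tool_rot: [-0.0, 0.761, 0.649, 0.0]
contact_force: [0.3, -1.0, -0.6]
gripper_width: 0.398
grasp_force: 0.0
```

Run:
```python
from h import *
print(pose()[:2])
plan([(.50,0,.25,86,.045,8),(.561,-.310,.20,91.7,.045,8),(.561,-.310,.104,91.7,.03,8)])
```

```text
(array([0.44306701, 0.24392942, 0.25169602]), np.float64(80.9680331196675))
6 x [-3.92, 1.44, 0.03, -0.8] -> [ 0.5    -0.      0.2499] 85.8
8 x [-3.85, 0.88, 0.62, -0.7] -> [ 0.5608 -0.3099  0.2003] 91.4
4 x [-0.0, 0.01, 2.41, -0.1] -> [ 0.5612 -0.3099  0.1039] 91.8
```

Emit:
carry_out([
  [-3.92,1.44,0,-0.8,-0.2],
  [-3.92,1.44,0,-0.8,-0.2],
  [-3.92,1.44,0,-0.8,-0.2],
  [-3.92,1.44,0,-0.8,-0.2],
  [-3.92,1.44,0,-0.8,-0.2],
  [-3.92,1.44,0,-0.8,-0.2],
  [-3.85,0.88,0,-0.7,-0.2],
  [-3.85,0.88,0.3,-0.7,-0.2],
  [-3.85,0.88,0.7,-0.7,-0.2],
  [-3.85,0.88,0.8,-0.7,-0.2],
  [-3.85,0.88,0.8,-0.7,-0.2],
  [-3.85,0.88,0.8,-0.7,-0.2],
])

```text
t: 26.1
eef_pos: [0.5419, -0.2344, 0.2154]
tool_rot: [-0.001, 0.707, 0.707, -0.001]
contact_force: [0.8, 0.4, 0.0]
gripper_width: 0.399
grasp_force: 0.0
```

Emit:
carry_out([
  [-3.85,0.88,0.8,-0.7,-0.2],
  [-3.85,0.88,0.8,-0.7,-0.2],
  [0,0,0,0,-0.2],
  [0,0,0,0,-0.2],
  [0,0,0,0,-0.2],
])

```text
t: 26.6
eef_pos: [0.5604, -0.3089, 0.2007]
tool_rot: [-0.001, 0.699, 0.716, -0.0]
contact_force: [1.1, 1.0, 0.2]
gripper_width: 0.402
grasp_force: 0.0
```

Run:
```python
from car import *
np.set_printoptions(precision=4,suppress=True)
print(pose()[:2])
plan([(.561,-.310,.104,91.7,.03,8)])
T=imaging.read_camera("top"); cv2.imwrite("raw_top5.png",T[:,:,::-1])
c,y,s,l,r=slots(T); print(c,y,*s)
from rails import rails
print(rails("top",(140,160,80,100),135,T))
```

```text
(array([ 0.5604, -0.3089,  0.2007]), np.float64(91.37651991922625))
4 x [-0.03, 0.01, 2.42, -0.1] -> [ 0.5608 -0.3101  0.1039] 91.8
pitch 0.050918712961498525 yaw -9.041135130355263 l-r ang 80.47313972893004 L-R len 0.12213163212543111
[0.5221 0.2318 0.062 ] -9.041135130355263 [0.5992 0.2196 0.062 ] [0.5478 0.2277 0.062 ] [0.4965 0.2359 0.062 ] [0.4451 0.2441 0.062 ]
[(173.6, 249.8, 51.5, 12.7), (155.7, 230.9, 14.9, 4.1), (203.6, 220.0, 14.7, 3.9)]
```

Emit:
carry_out([
  [-0.03,0,2.4,-0.2,-0.2],
  [-0.03,0,2.4,-0.1,-0.2],
  [-0.03,0,2.4,0,-0.2],
  [-0.03,0,2.4,0,-0.2],
  [0,0,0,0,-0.2],
  [0,0,0,0,-0.6],
  [0,0,0,0,-1],
  [0,0,0,0,-1],
  [0,0,0,0,-1],
  [0,0,0,0,-1],
])

```text
t: 27.65
eef_pos: [0.5619, -0.3116, 0.1076]
tool_rot: [0.001, 0.697, 0.717, 0.001]
contact_force: [-0.7, 2.2, 7.3]
gripper_width: 0.097
grasp_force: 71.2
```

Emit:
carry_out([
  [0,0,-0.5,0,-1],
  [0,0,-1.5,0,-1],
  [0,0,-2,0,-1],
  [0,0,-3,0,-1],
  [0,0,-3,0,-1],
  [0,0,-3,0,-1],
  [0,0,-3,0,-1],
  [0,0,-3,0,-1],
  [0,0,-1,0,-1],
  [0,0,0,0,-1],
  [0,0,0,0,-1],
])

```text
t: 28.75
eef_pos: [0.5602, -0.3108, 0.3048]
tool_rot: [-0.001, 0.697, 0.717, -0.0]
contact_force: [-0.3, -0.3, -2.8]
gripper_width: 0.1
grasp_force: 70.1
```

Run:
```python
from h import *
print(pose()[:2],bot.get_obs()["q"])
plan([(.50,-.02,.305,86,.045,8),(.4957,.2360,.29,80.8,.04,8)])
```

```text
(array([ 0.56023508, -0.31083272,  0.30479862]), np.float64(91.6339583324782)) [-0.17863997  0.4660859   0.84822334  1.59322057 -0.36320502  1.24978949
  0.7618363 ]
7 x [4.14, -0.92, -0.0, 0.8] -> [ 0.4997 -0.0203  0.3048] 86.0
7 x [3.64, -0.44, 0.21, 0.7] -> [0.496  0.2362 0.2901] 81.1
```

Emit:
carry_out([
  [2,-0.5,0,0.5,-1],
  [4.14,-0.92,0,0.8,-1],
  [4.14,-0.92,0,0.8,-1],
  [4.14,-0.92,0,0.8,-1],
  [4.14,-0.92,0,0.8,-1],
  [4.14,-0.92,0,0.8,-1],
  [4.14,-0.92,0,0.8,-1],
  [3.64,-0.44,0.2,0.7,-1],
  [3.64,-0.44,0.2,0.7,-1],
  [3.64,-0.44,0.2,0.7,-1],
  [3.64,-0.44,0.2,0.7,-1],
  [3.64,-0.44,0.2,0.7,-1],
])

```text
t: 29.95
eef_pos: [0.4965, 0.1421, 0.2943]
tool_rot: [-0.0, 0.75, 0.661, -0.001]
contact_force: [0.5, 0.1, -1.7]
gripper_width: 0.101
grasp_force: 70.0
```

Emit:
carry_out([
  [3.64,-0.44,0.2,0.7,-1],
  [3.64,-0.44,0.2,0.7,-1],
  [2.1,-0.4,0,0.3,-1],
  [0,0,1,0,-1],
  [0,0,2,0,-1],
  [0,0,2,0,-1],
  [0,0,0,0,-1],
  [0,0,0,0,-1],
  [0,0,0,0,-1],
])

```text
t: 30.85
eef_pos: [0.4984, 0.2352, 0.2426]
tool_rot: [0.0, 0.76, 0.65, 0.0]
contact_force: [-0.5, -0.3, -1.9]
gripper_width: 0.096
grasp_force: 69.9
```

Run:
```python
from h import *
print(pose()[:2],bot.get_obs()["gripper_width"])
plan([(.4957,.2360,.167,80.8,.025,8)])
```

```text
(array([0.49838572, 0.23516953, 0.2425802 ]), np.float64(81.09960983179853)) 0.09550124991948857
3 x [0.01, -0.09, 2.52, 0.1] -> [0.4958 0.2359 0.167 ] 80.8
```

Emit:
carry_out([
  [0,-0.15,2,0.3,-1],
  [0,-0.1,2.5,0,-1],
  [0,0,2.5,0,-1],
  [0,0,0.5,0,-1],
  [0,0,0,0,-1],
  [0,0,0,0,-1],
  [0,0,0,0,-1],
])

```text
t: 31.55
eef_pos: [0.4965, 0.2363, 0.1685]
tool_rot: [0.0, 0.761, 0.648, 0.001]
contact_force: [0.8, 0.6, -1.3]
gripper_width: 0.101
grasp_force: 69.9
```

Emit:
carry_out([
  [0,-0.05,1,0,-1],
  [0,0,1,0,-1],
  [0,0,1,0,-1],
  [0,0,1,0,-1],
  [0,0,0,0,-1],
])

```text
t: 32.05
eef_pos: [0.4938, 0.2354, 0.1251]
tool_rot: [-0.0, 0.761, 0.648, -0.002]
contact_force: [-0.6, -0.3, -2.6]
gripper_width: 0.099
grasp_force: 69.9
```

Emit:
carry_out([
  [0,0,0.9,0,-1],
  [0,0,0.7,0,-1],
  [0,0,0.4,0,-1],
  [0,0,0.3,0,-1],
  [0,0,0,0,-1],
])

```text
t: 32.55
eef_pos: [0.4962, 0.2357, 0.1055]
tool_rot: [0.0, 0.762, 0.648, 0.001]
contact_force: [-2.4, -2.9, 13.5]
gripper_width: 0.097
grasp_force: 72.1
```

Emit:
carry_out([
  [0,0,0,0,-0.7],
  [0,0,0,0,-0.4],
  [0,0,0,0,-0.2],
  [0,0,0,0,-0.2],
  [0,0,-2,0,-0.2],
  [0,0,-3,0,-0.2],
  [0,0,-4,0,-0.2],
  [0,0,-4,0,-0.2],
  [0,0,-2,0,-0.2],
  [0,0,0,0,-0.2],
  [0,0,0,0,-0.2],
])

```text
t: 33.65
eef_pos: [0.4948, 0.2361, 0.2538]
tool_rot: [-0.0, 0.761, 0.649, 0.0]
contact_force: [-0.3, -0.1, 0.2]
gripper_width: 0.403
grasp_force: 0.0
```

Run:
```python
from h import *
print(pose()[:2])
plan([(.54,0,.25,86,.045,8),(.6055,-.310,.20,91.7,.045,8)])
```

```text
(array([0.49475318, 0.2361461 , 0.25380796]), np.float64(80.85750928595037))
6 x [-3.82, 1.22, 0.06, -0.9] -> [ 5.399e-01 -1.000e-04  2.502e-01] 86.3
8 x [-3.86, 0.91, 0.63, -0.7] -> [ 0.6057 -0.3103  0.1998] 91.9
```

Emit:
carry_out([
  [-3.82,1.22,0,-0.9,-0.2],
  [-3.82,1.22,0,-0.9,-0.2],
  [-3.82,1.22,0,-0.9,-0.2],
  [-3.82,1.22,0,-0.9,-0.2],
  [-3.82,1.22,0,-0.9,-0.2],
  [-3.82,1.22,0,-0.9,-0.2],
  [-3.86,0.91,0,-0.7,-0.2],
  [-3.86,0.91,0,-0.7,-0.2],
  [-3.86,0.91,0.3,-0.7,-0.2],
  [-3.86,0.91,0.7,-0.7,-0.2],
  [-3.86,0.91,0.9,-0.7,-0.2],
  [-3.86,0.91,1,-0.7,-0.2],
])

```text
t: 34.85
eef_pos: [0.5858, -0.2348, 0.2227]
tool_rot: [-0.001, 0.704, 0.71, -0.001]
contact_force: [0.6, 0.5, 0.1]
gripper_width: 0.402
grasp_force: 0.0
```

Emit:
carry_out([
  [-3.86,0.91,1,-0.7,-0.2],
  [-3.86,0.91,1,-0.7,-0.2],
  [0,0,0.4,0,-0.2],
  [0,0,0,0,-0.2],
  [0,0,0,0,-0.2],
])

```text
t: 35.35
eef_pos: [0.6054, -0.3091, 0.1997]
tool_rot: [-0.001, 0.695, 0.719, -0.0]
contact_force: [0.3, -0.3, 0.6]
gripper_width: 0.393
grasp_force: 0.0
```

Run:
```python
from car import *
np.set_printoptions(precision=4,suppress=True)
print(pose()[:2])
plan([(.6055,-.310,.104,91.7,.03,8)])
T=imaging.read_camera("top"); cv2.imwrite("raw_top6.png",T[:,:,::-1])
c,y,s,l,r=slots(T); print(l,r)
```

```text
(array([ 0.6054, -0.3091,  0.1997]), np.float64(91.88593806669441))
4 x [-0.02, 0.0, 2.39, 0.0] -> [ 0.6055 -0.3099  0.1041] 91.9
pitch 0.05108693681450213 yaw -9.04293187350836 l-r ang 81.47336432943422 L-R len 0.1221333856152473
[[0.6083 0.2797 0.062 ]
 [0.5571 0.288  0.062 ]
 [0.5014 0.2971 0.062 ]
 [0.4568 0.3043 0.062 ]] [[0.588  0.1598 0.062 ]
 [0.5369 0.1677 0.062 ]
 [0.4885 0.1753 0.062 ]
 [0.4378 0.1831 0.062 ]]
```

Emit:
carry_out([
  [-0.03,0,2.4,0.1,-0.2],
  [-0.03,0,2.4,0,-0.2],
  [-0.03,0,2.4,0,-0.2],
  [0,0,2.4,0,-0.2],
  [0,0,0,0,-0.2],
  [0,0,0,0,-0.6],
  [0,0,0,0,-1],
  [0,0,0,0,-1],
  [0,0,0,0,-1],
  [0,0,0,0,-1],
])

```text
t: 36.4
eef_pos: [0.6069, -0.3116, 0.1068]
tool_rot: [0.001, 0.696, 0.718, 0.001]
contact_force: [-0.5, 1.7, 7.1]
gripper_width: 0.099
grasp_force: 71.3
```

Emit:
carry_out([
  [0,0,-0.5,0,-1],
  [0,0,-1.5,0,-1],
  [0,0,-2,0,-1],
  [0,0,-3,0,-1],
  [0,0,-3,0,-1],
  [0,0,-3,0,-1],
  [0,0,-3,0,-1],
  [0,0,-3,0,-1],
  [0,0,-1,0,-1],
  [0,0,0,0,-1],
  [0,0,0,0,-1],
])

```text
t: 37.5
eef_pos: [0.6051, -0.311, 0.3037]
tool_rot: [-0.001, 0.696, 0.718, -0.0]
contact_force: [-0.6, 0.3, -2.2]
gripper_width: 0.096
grasp_force: 70.1
```

Run:
```python
from h import *
print(pose()[:2],bot.get_obs()["q"])
plan([(.59,-.03,.305,86,.045,8),(.5983,.2198,.29,80.8,.04,8)])
```

```text
(array([ 0.60512582, -0.3109631 ,  0.30370799]), np.float64(91.73244558541255)) [-0.1220235   0.52650548  0.77492762  1.48927707 -0.37561952  1.28109359
  0.72363867]
7 x [4.01, -0.26, -0.02, 0.8] -> [ 0.5902 -0.0302  0.3051] 86.1
7 x [3.56, -0.27, 0.22, 0.8] -> [0.5986 0.2195 0.2897] 80.5
```

Emit:
carry_out([
  [2,-0.1,0,0.5,-1],
  [4,-0.26,0,0.8,-1],
  [4,-0.26,0,0.8,-1],
  [4,-0.26,0,0.8,-1],
  [4,-0.26,0,0.8,-1],
  [4,-0.26,0,0.8,-1],
  [4,-0.26,0,0.8,-1],
  [3.56,-0.27,0.2,0.7,-1],
  [3.56,-0.27,0.2,0.7,-1],
  [3.56,-0.27,0.2,0.7,-1],
  [3.56,-0.27,0.2,0.7,-1],
  [3.56,-0.27,0.2,0.7,-1],
])

```text
t: 38.7
eef_pos: [0.5924, 0.1286, 0.293]
tool_rot: [-0.001, 0.749, 0.662, -0.002]
contact_force: [0.4, 0.3, -2.3]
gripper_width: 0.097
grasp_force: 70.0
```

Emit:
carry_out([
  [3.56,-0.27,0.2,0.7,-1],
  [3.56,-0.27,0.2,0.7,-1],
  [2,-0.2,0,0.3,-1],
  [0,0,1,0,-1],
  [0,0,2,0,-1],
  [0,0,2,0,-1],
  [0,0,0,0,-1],
  [0,0,0,0,-1],
  [0,0,0,0,-1],
])

```text
t: 39.6
eef_pos: [0.599, 0.2179, 0.2417]
tool_rot: [0.0, 0.759, 0.651, 0.0]
contact_force: [0.0, 0.7, -2.7]
gripper_width: 0.099
grasp_force: 69.9
```

Run:
```python
from h import *
print(pose()[:2],bot.get_obs()["gripper_width"])
plan([(.5983,.2198,.168,80.8,.025,8)])
```

```text
(array([0.59897225, 0.21791249, 0.24166418]), np.float64(81.19356204730992)) 0.09938889734512601
3 x [0.06, -0.03, 2.46, 0.1] -> [0.5984 0.2198 0.1679] 80.9
```

Emit:
carry_out([
  [0.1,-0.05,2,0.3,-1],
  [0.05,0,2.5,0,-1],
  [0,0,2.5,0,-1],
  [0,0,0.4,0,-1],
  [0,0,0,0,-1],
  [0,0,0,0,-1],
  [0,0,0,0,-1],
])

```text
t: 40.3
eef_pos: [0.5993, 0.2202, 0.1687]
tool_rot: [0.0, 0.761, 0.649, 0.001]
contact_force: [0.4, -0.4, -2.2]
gripper_width: 0.097
grasp_force: 70.0
```

Emit:
carry_out([
  [0,-0.1,1,0,-1],
  [0,0,1,0,-1],
  [0,0,1,0,-1],
  [0,0,1,0,-1],
  [0,0,0,0,-1],
])

```text
t: 40.8
eef_pos: [0.5963, 0.2199, 0.125]
tool_rot: [-0.0, 0.761, 0.649, -0.001]
contact_force: [0.3, 0.5, -1.4]
gripper_width: 0.097
grasp_force: 70.0
```

Emit:
carry_out([
  [0,0,0.9,0,-1],
  [0,0,0.7,0,-1],
  [0,0,0.5,0,-1],
  [0,0,0.3,0,-1],
  [0,0,0,0,-1],
])

```text
t: 41.3
eef_pos: [0.5985, 0.22, 0.1048]
tool_rot: [0.0, 0.761, 0.649, 0.001]
contact_force: [-3.4, -1.8, 9.8]
gripper_width: 0.098
grasp_force: 71.8
```

Emit:
carry_out([
  [0,0,0,0,-0.7],
  [0,0,0,0,-0.4],
  [0,0,0,0,-0.2],
  [0,0,0,0,-0.2],
  [0,0,-2,0,-0.2],
  [0,0,-3,0,-0.2],
  [0,0,-4,0,-0.2],
  [0,0,-4,0,-0.2],
  [0,0,-2,0,-0.2],
  [0,0,0,0,-0.2],
  [0,0,0,0,-0.2],
])

```text
t: 42.4
eef_pos: [0.597, 0.2204, 0.2528]
tool_rot: [-0.0, 0.761, 0.649, 0.0]
contact_force: [0.7, -0.4, -0.9]
gripper_width: 0.401
grasp_force: 0.0
```

Run:
```python
from h import *
print(pose()[:2])
plan([(.692,-.066,.24,70.7,.04,8)])
```

```text
(array([0.59700544, 0.22039353, 0.25278867]), np.float64(80.95397480435703))
8 x [-3.2, 2.0, 0.16, 1.3] -> [ 0.6922 -0.0657  0.24  ] 70.6
```

Emit:
carry_out([
  [-3.2,2,0.16,1.3,-0.2],
  [-3.2,2,0.16,1.3,-0.2],
  [-3.2,2,0.16,1.3,-0.2],
  [-3.2,2,0.16,1.3,-0.2],
  [-3.2,2,0.16,1.3,-0.2],
  [-3.2,2,0.16,1.3,-0.2],
  [-3.2,2,0.16,1.3,-0.2],
  [-3.2,2,0.16,1.3,-0.2],
  [0,0,0,0,-0.2],
  [0,0,0,0,-0.2],
  [0,0,0,0,-0.2],
], force=20)

```text
t: 43.5
eef_pos: [0.6919, -0.0641, 0.2388]
tool_rot: [-0.001, 0.816, 0.578, -0.001]
contact_force: [0.7, 0.5, -0.6]
gripper_width: 0.4
grasp_force: 0.0
```

Run:
```python
from h import *
print(pose()[:2])
plan([(.692,-.066,.135,70.7,.025,8)])
from car import slots
T=imaging.read_camera("top"); cv2.imwrite("raw_top7.png",T[:,:,::-1])
```

```text
(array([ 0.69194392, -0.06407685,  0.23880057]), np.float64(70.63979586080886))
5 x [-0.04, 0.01, 2.08, -0.0] -> [ 0.6918 -0.0661  0.1348] 70.6
```

Emit:
carry_out([
  [-0.05,0,2,0,-0.2],
  [-0.05,0,2,0,-0.2],
  [-0.05,0,2,0,-0.2],
  [0,0,2,0,-0.2],
  [0,0,2.2,0,-0.2],
  [0,0,0,0,-0.2],
  [0,0,0,0,-0.8],
  [0,0,0,0,-0.8],
  [0,0,0,0,-0.8],
  [0,0,0,0,-0.8],
])

```text
t: 44.55
eef_pos: [0.6926, -0.0665, 0.1392]
tool_rot: [0.0, 0.816, 0.578, 0.001]
contact_force: [0.7, 3.4, 0.1]
gripper_width: 0.15
grasp_force: 21.3
```

Emit:
carry_out([
  [-0.01,-0.6,0,-2,-0.8],
  [-0.03,-0.9,0,-3,-0.8],
  [-0.05,-1.35,0,-4.5,-0.8],
  [-0.05,-1.35,0,-4.5,-0.8],
  [-0.05,-1.35,0,-4.5,-0.8],
  [-0.05,-1.35,0,-4.5,-0.8],
  [-0.05,-1.35,0,-4.5,-0.8],
  [-0.05,-1.35,0,-4.5,-0.8],
  [-0.05,-1.35,0,-4.5,-0.8],
  [-0.05,-1.35,0,-4.5,-0.8],
  [-0.05,-1.35,0,-4.5,-0.8],
])

```text
t: 45.65
eef_pos: [0.5589, -0.0753, 0.1391]
tool_rot: [0.001, 0.528, 0.849, 0.0]
contact_force: [1.3, -1.5, 0.2]
gripper_width: 0.154
grasp_force: 21.3
```

Emit:
carry_out([
  [-0.05,-1.35,0,-4.5,-0.8],
  [-0.05,-1.35,0,-4.5,-0.8],
  [-0.05,-1.35,0,-4.5,-0.8],
  [-0.05,-1.35,0,-4.5,-0.8],
  [-0.05,-1.35,0,-4.5,-0.8],
  [-0.05,-1.35,0,-4.5,-0.8],
  [-0.05,-1.35,0,-4.5,-0.8],
  [-0.05,-1.35,0,-4.5,-0.8],
  [0,0,0,0,-0.8],
  [0,0,0,0,-0.8],
])

```text
t: 46.65
eef_pos: [0.4828, -0.1493, 0.139]
tool_rot: [0.001, 0.243, 0.97, -0.0]
contact_force: [0.7, -2.4, 5.8]
gripper_width: 0.153
grasp_force: 21.8
```

Emit:
carry_out([
  [-0.03,-0.9,0,-3,-0.8],
  [-0.03,-0.9,0,-3,-0.8],
  [-0.02,-0.75,0,-2.5,-0.8],
  [-0.01,-0.45,0,-1.5,-0.8],
  [0,-0.3,0,-1,-0.8],
  [0,0,0,0,-0.8],
  [0,0,0,0,-0.8],
])

```text
t: 47.35
eef_pos: [0.4704, -0.1788, 0.139]
tool_rot: [0.0, 0.148, 0.989, -0.0]
contact_force: [-1.4, -1.4, 8.7]
gripper_width: 0.153
grasp_force: 22.0
```

Emit:
carry_out([
  [0,-0.2,0,-0.5,-0.8],
  [0,-0.2,0,0,-0.8],
  [0,0,0,0,-0.8],
  [0,0,0,0,-0.8],
])

```text
t: 47.75
eef_pos: [0.4694, -0.1821, 0.139]
tool_rot: [0.0, 0.143, 0.99, 0.0]
contact_force: [-1.4, -0.1, 8.9]
gripper_width: 0.156
grasp_force: 22.1
```

Emit:
carry_out([
  [0,-0.2,0,-0.5,-0.8],
  [0,-0.2,0,-0.5,-0.8],
  [0,0,0,0,-0.8],
  [0,0,0,0,-0.8],
])

```text
t: 48.15
eef_pos: [0.4685, -0.1856, 0.139]
tool_rot: [0.0, 0.134, 0.991, 0.0]
contact_force: [-0.7, 0.8, 9.3]
gripper_width: 0.155
grasp_force: 22.1
```

Emit:
carry_out([
  [0,-0.2,0,-0.5,-0.8],
  [0,-0.2,0,-0.5,-0.8],
  [0,0,0,0,-0.8],
  [0,0,0,0,-0.8],
])

```text
t: 48.55
eef_pos: [0.4685, -0.1857, 0.139]
tool_rot: [0.0, 0.124, 0.992, 0.002]
contact_force: [1.4, 11.1, 11.1]
gripper_width: 0.155
grasp_force: 22.4
```

Stopped hard against the frame: shut. Release without pulling, lift away, and check.

Emit:
carry_out([
  [0,0.1,0,0,-0.7],
  [0,0.1,0,0,-0.4],
  [0,0.1,0,0,-0.2],
  [0,0,0,0,-0.2],
  [0,0,-2,0,-0.2],
  [0,0,-4,0,-0.2],
  [0,0,-4,0,-0.2],
  [0,0,-4,0,-0.2],
  [-1,4,0,0,-0.2],
  [-1,4,0,0,-0.2],
  [-1,4,0,0,-0.2],
  [-1,4,0,0,-0.2],
])

```text
t: 49.75
eef_pos: [0.5463, -0.0416, 0.2781]
tool_rot: [-0.0, 0.126, 0.992, -0.0]
contact_force: [1.2, 0.3, -0.7]
gripper_width: 0.397
grasp_force: 0.0
```

Run:
```python
from h import *
print(pose()[:2])
T=imaging.read_camera("top");S=imaging.read_camera("scene")
a=cv2.resize(S[60:344,50:330,::-1],None,fx=1.4,fy=1.4,interpolation=cv2.INTER_CUBIC);b=cv2.resize(T[95:284,70:470,::-1],None,fx=1,fy=1)
c=np.zeros((600,800,3),np.uint8);c[:a.shape[0],:a.shape[1]]=a;c[398:398+189,:400]=b
c[:500,400:800]=np.rot90(cv2.resize(T[150:270,70:230,::-1],(500,375)))[:, :400][:500] if 0 else 0
d=crop(T,330,160,100,104,3);c[:312,400:700]=d
e=crop(T,135,165,95,90,3);c[320:590,410:695]=e
cv2.imwrite("pics/z1.png",c)
```

```text
(array([ 0.54633523, -0.04157028,  0.27808965]), np.float64(165.46646423284574))
```

View pics/z1.png

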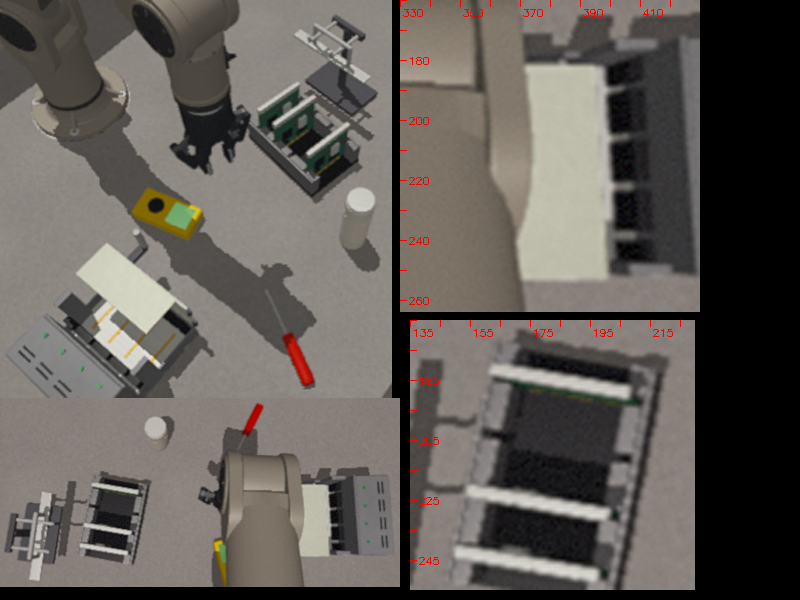

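The picture shows the bay empty and the hood's inner corners at top-view (395, 182) and (398, 253), as at the start, so the door is shut. Three boards stand in the carrier, the bar hangs on both prongs, and the bystanders look where they were.

```bash
python3 -c "
from station import bot
print(bot.hand_in())"
```

```text
the job is handed in; nothing more can be done
None
```

The job is handed in: the hold-down bar hangs across both prongs, all three boards found in the bay are seated in their own carrier slots, the door is shut, and the spray can, meter and screwdriver were not touched.

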